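# Clear the scraping deck and hang the bins on the equipment rail

### The arm

A 6-joint arm with a two-finger parallel gripper is mounted at the origin on the work surface. World frame = base frame: x ahead of the robot, y to its left, z up, the work surface at z = 0. Lengths are in mm, angles in rad, forces in N, time in s.
With the tool pointing down it reaches from about 300 to 775 mm from the base axis. Payload 14.6 kg.
Tool frame: the origin (TCP) lies between the finger pads; the fingertips stand 22 mm ahead of it and the grasp point (between the pads) lies 3 mm ahead of it (manip.tcp_to_tips is the distance from the TCP to the fingertips, in mm); y points along the fingers, z is the direction in which the jaws open and shut, and the axes are right-handed (so a half turn about y gives the same grasp; the last joint's range is limited). The gripper opens to 94 mm and grips with 3 to 60 N. Pads are 16 mm wide; open, the fingers measure 119 mm over their backs; the gripper's body (75 mm by 177 mm) begins 78 mm behind the grasp point.
Start: joints at [1.166, 0.3, 1.521, -0, 1.321, -0.067], TCP at [182.274, 518.908, 227.446] pointing down, gripper open.
Joint ranges: [-3.03, 3.03], [-0.79, 2.21], [0.23, 2.52], [-1.04, 4.18], [0, 3.07], [-2.55, 2.55]. Speed limits (rad/s): [2.22, 2.22, 2.57, 3.14, 3.14, 3.14].

### API

Orientations are given as [roll, pitch, yaw] about the fixed x, y, z axes, in that order (R = Rz(yaw) Ry(pitch) Rx(roll)).
In Python, from cell import manip gives the robot as it stands.
- The arm moves only by the shell command python3 -m jog 'ROWS' [OPENING] [FORCE]. ROWS is JSON, one flat list of numbers, 6 for each row, row after row: the shift along the tool's x, y, z in mm, then the turn, a rotation vector about the tool's x, y, z in degrees. A call has 1 to 10 rows; each row is the pose to reach, as a shift and turn from the pose commanded when the call began, along the tool's axes at that moment; what a row does not reach only later rows make up. A row lasts 1/12 s, in which the tool goes at most 41.7 mm and 7.16 degrees, less where a joint would pass 70% of its speed; a pose out of reach is approached as far as the arm can. A call with a gripper value outside its range is refused whole. OPENING is the finger opening in mm, from 0 to 94, set as the call begins (- or left out, the last holds). The fingers move at their own pace and stop on an object; FORCE is the grip in N (left out, the last holds). Time passes only in rows, so rows that repeat a pose let the fingers close. It gives the time, the measured TCP pose, the force and the opening at its end, in the units of the state.
- manip.read_state(): the state, without advancing time (a new reading comes with each control period).
- manip.camera(name): name is "side" or "top"; returns a dict with "img" (400x640x3 uint8, red, green, blue), "intrinsics" (3x3 intrinsics, pixels), "origin" and "orientation" of the camera in the world. Camera axes: x right, y down, z forward; pixel columns grow to the right and rows downward; lengths in mm; the calibration is good to about 2 mm. A picture is of the moment at which its call begins. There is no depth.
- manip.sign_off(): hands the job in, once; it reports no verdict.
Trained networks look in a picture, given as the dict that the camera call returned (one of the last four; its "shot" number tells which), for a name from the list of things; names that differ only in an ending like _2 or _b are one class to them, and where a whole thing is asked for, a point or a joint stands for the part that bears it (a point fixed in the world has none). Each returns a list of dicts, best first, with "score" (0 to 1); they miss things now and then, are a little off and sometimes report something else, mostly with a low value. They report only what shows in the picture. A call takes as long as a camera call.
- manip.masks_of(thing, picture): "pixels" (400x640 bool, what is visible of it) and "xy" ([column, row] in pixels, amid what is visible of it).
- manip.tip_of(thing, picture): "xy" ([column, row] in pixels: a listed point, or the origin of a listed thing).
The state is a dict: "clock": time; "joints": joint angles; "qd": joint speeds; "effort": joint torques, N m; "eef_pos": TCP position; "eef_rot": TCP orientation; "wrist_force": force on the tool from outside, world axes, zero at the start; "moment": the same for the moment, N m; "finger_gap": finger opening in mm.
Only numpy, scipy, OpenCV 4.12 (cv2) and the standard library are available. Lean on these libraries where they do the work, as an engineer would, in place of code of your own. Each camera call takes 0.05 s, during which the arm holds its last target.

### The job

First sweep all the loose broken clips along the deck into the catch tray at its end with the scraper block, not with the fingers. Only when the deck is clear, hang every grey bin on the double rail: with its front tilted up hook the lip over the upper tube, then swing it down so that it hangs flat with its heel tucked under the lower tube. Leave the scraper standing upright on its rubber pad, and do not disturb the gauge, canister and jar.

Things in the scene. Friction and masses are not known exactly. Their poses are not given: they have to be found in the camera images.
- rail: Fixed stand: two posts (y = -225 and +225 mm; 22 mm wide, 237 mm tall) carry two level round steel tubes along y, 12 mm in diameter. Origin on the bench midway between the posts, z up, -x towards the robot. Upper tube's centre line: x = 0, z = 210 mm; lower tube's: x = -3, z = 138 mm. Bin centres can go from y = -160 to +160 mm.
- deck: Fixed aluminium deck just in front of the rail. Origin: underside centre of its plate. Plate top z = 30 mm, y = -120 to +120, 114 mm wide between curbs along the long sides (inner faces x = -57, +57, tops z = 44). +y end open. At the -y end the plate stops and the catch tray begins: inside y = -120 to -210 mm, same width, floor z = 4, walls to z = 44.
- pad: Flat black rubber pad fixed to the bench, 130 mm (x) by 150 mm (y), 4 mm thick, the scraper's place. Origin: centre of its underside.
- scraper: Loose scraper block, 150 g, most of it in the foot. Origin: centre of the underside. Grey foot 100 mm (x) by 50 mm (y), 22 mm high; above it an upright wooden handle, 70 mm (x) by 16 mm (y), from z = 22 to 68 mm. It starts standing on the pad; its sweeping faces look to +y and -y.
- bin0: Loose grey open bin, about 200 g, like the others, at first standing on the bench; may be absent. Origin: underside centre; front faces -x. 80 mm deep (x), 90 wide (y). Front wall 8 mm thick (x = -40 to -32), 60 high, good to grip from above; side walls 3 thick, 60 high; floor 4 thick; back wall 4 thick (outer face x = +40), 103 high, with a lip at its top and a heel at its foot.
- bin0_lip (a point): Point of bin0 at (48.5, 0, 94) mm, inside the lip's slot; on the upper tube's centre line when hung. Lip, 80 mm wide: a plate (underside z = 100 mm, 3 thick) runs back from the top of the back wall and turns down in a leg (x = 55 to 58) ending at z = 86: a 15 mm slot, open downwards.
- bin0_heel (a point): Point of bin0 at (52, 0, 5) mm, the tip of the heel: a foot 80 mm wide, z = 0 to 10 mm, standing out behind the back wall from x = 40 to 52 mm. Hung flat it is 6 mm below the lower tube, which blocks lowering the bin level: hook the lip with the front tilted up 0.3 to 0.45 rad, then swing the front down about the upper tube.
- bin1: Loose grey open bin, about 200 g, like the others, at first standing on the bench; may be absent. Origin: underside centre; front faces -x. 80 mm deep (x), 90 wide (y). Front wall 8 mm thick (x = -40 to -32), 60 high, good to grip from above; side walls 3 thick, 60 high; floor 4 thick; back wall 4 thick (outer face x = +40), 103 high, with a lip at its top and a heel at its foot.
- bin1_lip (a point): Point of bin1 at (48.5, 0, 94) mm, inside the lip's slot; on the upper tube's centre line when hung. Lip, 80 mm wide: a plate (underside z = 100 mm, 3 thick) runs back from the top of the back wall and turns down in a leg (x = 55 to 58) ending at z = 86: a 15 mm slot, open downwards.
- bin1_heel (a point): Point of bin1 at (52, 0, 5) mm, the tip of the heel: a foot 80 mm wide, z = 0 to 10 mm, standing out behind the back wall from x = 40 to 52 mm. Hung flat it is 6 mm below the lower tube, which blocks lowering the bin level: hook the lip with the front tilted up 0.3 to 0.45 rad, then swing the front down about the upper tube.
- bin2: Loose grey open bin, about 200 g, like the others, at first standing on the bench; may be absent. Origin: underside centre; front faces -x. 80 mm deep (x), 90 wide (y). Front wall 8 mm thick (x = -40 to -32), 60 high, good to grip from above; side walls 3 thick, 60 high; floor 4 thick; back wall 4 thick (outer face x = +40), 103 high, with a lip at its top and a heel at its foot.
- bin2_lip (a point): Point of bin2 at (48.5, 0, 94) mm, inside the lip's slot; on the upper tube's centre line when hung. Lip, 80 mm wide: a plate (underside z = 100 mm, 3 thick) runs back from the top of the back wall and turns down in a leg (x = 55 to 58) ending at z = 86: a 15 mm slot, open downwards.
- bin2_heel (a point): Point of bin2 at (52, 0, 5) mm, the tip of the heel: a foot 80 mm wide, z = 0 to 10 mm, standing out behind the back wall from x = 40 to 52 mm. Hung flat it is 6 mm below the lower tube, which blocks lowering the bin level: hook the lip with the front tilted up 0.3 to 0.45 rad, then swing the front down about the upper tube.
- clip0: Loose broken white plastic clip, 18 x 13 mm, 7 mm thick with a small rib making it 12 mm high, 12 g; origin: centre of the underside. At first on the deck; may be absent.
- clip1: Loose broken white plastic clip, 15 x 15 mm, 7 mm thick with a small rib making it 12 mm high, 12 g; origin: centre of the underside. At first on the deck; may be absent.
- clip2: Loose broken white plastic clip, 22 x 11 mm, 7 mm thick with a small rib making it 12 mm high, 12 g; origin: centre of the underside. At first on the deck; may be absent.
- clip3: Loose broken white plastic clip, 16 x 12 mm, 7 mm thick with a small rib making it 12 mm high, 12 g; origin: centre of the underside. At first on the deck; may be absent.
- clip4: Loose broken white plastic clip, 19 x 15 mm, 7 mm thick with a small rib making it 12 mm high, 12 g; origin: centre of the underside. At first on the deck; may be absent.
- gauge: Bystander: round steel pressure gauge on a stem and foot, 126 mm tall; origin: centre of its underside.
- canister: Bystander: steel canister with a black cap, 84 mm across, 115 mm tall; origin: centre of its underside.
- jar: Bystander: glass jar 60 mm across, 80 mm tall; origin: centre of its underside.

How it is judged (in metres and radians):
On the way, in this order (a step that is already met when the one before it is completed fails the run):
1. the held scraper is set down on the deck (x of scraper in the frame of deck between -0.03 and 0.03 m and y of scraper in the frame of deck between -0.14 and 0.14 m and z of scraper in the frame of deck between 0.02 and 0.038 m and contact force between the fingers and scraper above 1 N), for 0.2 s.
2. all clips lie in the catch tray, below its rim (x of clip0 in the frame of deck between -0.058 and 0.058 m and y of clip0 in the frame of deck between -0.212 and -0.11 m and (z of clip0 in the frame of deck below 0.027 m or (y of clip0 in the frame of deck below -0.13 m and z of clip0 in the frame of deck below 0.044 m)) and x of clip1 in the frame of deck between -0.058 and 0.058 m and y of clip1 in the frame of deck between -0.212 and -0.11 m and (z of clip1 in the frame of deck below 0.027 m or (y of clip1 in the frame of deck below -0.13 m and z of clip1 in the frame of deck below 0.044 m)) and x of clip2 in the frame of deck between -0.058 and 0.058 m and y of clip2 in the frame of deck between -0.212 and -0.11 m and (z of clip2 in the frame of deck below 0.027 m or (y of clip2 in the frame of deck below -0.13 m and z of clip2 in the frame of deck below 0.044 m)) and x of clip3 in the frame of deck between -0.058 and 0.058 m and y of clip3 in the frame of deck between -0.212 and -0.11 m and (z of clip3 in the frame of deck below 0.027 m or (y of clip3 in the frame of deck below -0.13 m and z of clip3 in the frame of deck below 0.044 m)) and x of clip4 in the frame of deck between -0.058 and 0.058 m and y of clip4 in the frame of deck between -0.212 and -0.11 m and (z of clip4 in the frame of deck below 0.027 m or (y of clip4 in the frame of deck below -0.13 m and z of clip4 in the frame of deck below 0.044 m))), for 0.2 s.
3. after that, the first bin hangs flat on the rail (((x of bin0_lip in the frame of rail between -0.006 and 0.006 m and z of bin0_lip in the frame of rail between 0.204 and 0.216 m and y of bin0_lip in the frame of rail between -0.2 and 0.2 m and angle between bin0's own z axis and vertical below 0.07 rad and angle between the y axis of bin0 and the y axis of rail, either way round below 0.1 rad and linear speed of bin0 below 0.03 m/s) or (x of bin1_lip in the frame of rail between -0.006 and 0.006 m and z of bin1_lip in the frame of rail between 0.204 and 0.216 m and y of bin1_lip in the frame of rail between -0.2 and 0.2 m and angle between bin1's own z axis and vertical below 0.07 rad and angle between the y axis of bin1 and the y axis of rail, either way round below 0.1 rad and linear speed of bin1 below 0.03 m/s) or (x of bin2_lip in the frame of rail between -0.006 and 0.006 m and z of bin2_lip in the frame of rail between 0.204 and 0.216 m and y of bin2_lip in the frame of rail between -0.2 and 0.2 m and angle between bin2's own z axis and vertical below 0.07 rad and angle between the y axis of bin2 and the y axis of rail, either way round below 0.1 rad and linear speed of bin2 below 0.03 m/s))), for 0.2 s.
At the end, for the whole second after the job is handed in: Clips in the catch tray; bins at rest on the rail, lip point within 6 mm of the upper tube's line (x, z) and 200 mm of its middle, tilt under 0.07 rad, in line with the rail within 0.1 rad; scraper upright (0.1 rad) on the pad, centre within 45 mm (x) and 55 mm (y) of the pad's (all of step 2 and x of bin0_lip in the frame of rail between -0.006 and 0.006 m and z of bin0_lip in the frame of rail between 0.204 and 0.216 m and y of bin0_lip in the frame of rail between -0.2 and 0.2 m and angle between each of bin0, bin1, bin2's own z axis and vertical below 0.07 rad and angle between the y axis of each of bin0, bin1, bin2 and the y axis of rail, either way round below 0.1 rad and linear speed of each of bin0, bin1, bin2 below 0.03 m/s and x of bin1_lip in the frame of rail between -0.006 and 0.006 m and z of bin1_lip in the frame of rail between 0.204 and 0.216 m and y of bin1_lip in the frame of rail between -0.2 and 0.2 m and x of bin2_lip in the frame of rail between -0.006 and 0.006 m and z of bin2_lip in the frame of rail between 0.204 and 0.216 m and y of bin2_lip in the frame of rail between -0.2 and 0.2 m and x of scraper in the frame of pad between -0.045 and 0.045 m and y of scraper in the frame of pad between -0.055 and 0.055 m and z of scraper in the frame of pad below 0.01 m and angle between scraper's own z axis and vertical below 0.1 rad and linear speed of scraper below 0.02 m/s); the robot touches nothing.
It fails at once if the gauge is disturbed (moved over 40 mm or tipped) (distance of gauge from where it was at the start of the episode above 0.04 m or angle between gauge's own z axis and vertical above 0.5 rad).
It fails at once if the canister is disturbed (moved over 40 mm or tipped) (distance of canister from where it was at the start of the episode above 0.04 m or angle between canister's own z axis and vertical above 0.5 rad).
It fails at once if the jar is disturbed (moved over 40 mm or tipped) (distance of jar from where it was at the start of the episode above 0.04 m or angle between jar's own z axis and vertical above 0.5 rad).
It fails at once if the fingers push or pick a clip on the deck ((x of clip0 in the frame of deck between -0.06 and 0.06 m and y of clip0 in the frame of deck between -0.12 and 0.12 m and z of clip0 in the frame of deck between 0.02 and 0.06 m and contact force between the fingers and clip0 above 1 N) or (x of clip1 in the frame of deck between -0.06 and 0.06 m and y of clip1 in the frame of deck between -0.12 and 0.12 m and z of clip1 in the frame of deck between 0.02 and 0.06 m and contact force between the fingers and clip1 above 1 N) or (x of clip2 in the frame of deck between -0.06 and 0.06 m and y of clip2 in the frame of deck between -0.12 and 0.12 m and z of clip2 in the frame of deck between 0.02 and 0.06 m and contact force between the fingers and clip2 above 1 N) or (x of clip3 in the frame of deck between -0.06 and 0.06 m and y of clip3 in the frame of deck between -0.12 and 0.12 m and z of clip3 in the frame of deck between 0.02 and 0.06 m and contact force between the fingers and clip3 above 1 N) or (x of clip4 in the frame of deck between -0.06 and 0.06 m and y of clip4 in the frame of deck between -0.12 and 0.12 m and z of clip4 in the frame of deck between 0.02 and 0.06 m and contact force between the fingers and clip4 above 1 N)).
Of bin0, bin1, bin2 only 2 to 3 are there at a start; the rules pass over those that are not, and their reading is None.
Of clip0, clip1, clip2, clip3, clip4 only 3 to 5 are there at a start; the rules pass over those that are not, and their reading is None.
At some moment in a run one of bin0, bin1, bin2, scraper may be knocked a few centimetres aside while the robot is not near it.
It also fails if it takes over 210 s, if anything falls off the work surface, if the arm or the gripper's body presses on something with over 40 N, if the wrist force passes 120 N, or if a joint passes its speed limit or range.

## Working session

There is one attempt and no reset: what is moved stays moved. The work goes in short steps, Python scripts to look and compute and a shell command to move; the robot and the scene stay as the last step left them, time stands still between calls to the robot, and variables do not carry over. Pictures are saved under pics/ and viewed, and the job is handed in when it is done.

```bash
ls; mkdir -p pics; python3 - <<'E'
from cell import manip
import cv2
s=manip.read_state(); print(s)
for n in("side","top"):
    c=manip.camera(n); cv2.imwrite(f"pics/{n}0.png",c["img"][:,:,::-1]); print(n,c["intrinsics"],c["origin"],c["orientation"],c.keys())
E
```

```text
pics
{'clock': 0.0, 'joints': array([ 1.16639329e+00,  3.00489880e-01,  1.52158549e+00,  1.30515559e-05,
        1.32070730e+00, -6.65997326e-02]), 'qd': array([ 8.86004006e-04,  5.30084688e-04, -3.10899902e-04, -6.10817195e-04,
       -1.73436454e-05,  9.84812147e-04]), 'effort': array([ 1.73142425e-04, -5.31802583e+01, -3.52741778e+01,  7.08356104e-02,
        2.43748137e-02, -1.00737564e-04]), 'eef_pos': array([182.1830665 , 518.69481989, 226.87415061]), 'eef_rot': array([-1.57198287e+00,  9.18103509e-05, -3.37806593e-01]), 'wrist_force': array([ 0.13415124, -0.37405678, -0.71703434]), 'moment': array([-0.02231512,  0.03532968,  0.01028352]), 'finger_gap': 94.15329638511919}
side [[426.63933038   0.         322.533478  ]
 [  0.         426.63933038 211.33291728]
 [  0.           0.           1.        ]] [ 483.09402656 -807.62699301  689.76463313] [-2.22325438 -0.00859003 -0.11792895] dict_keys(['img', 'intrinsics', 'origin', 'orientation', 'shot'])
top [[419.05554156   0.         323.13194929]
 [  0.         419.05554156 204.58791372]
 [  0.           0.           1.        ]] [ 390.51514219   -3.05193592 1207.54806436] [-2.98336954  0.02241385 -1.59178953] dict_keys(['img', 'intrinsics', 'origin', 'orientation', 'shot'])
```

View pics/side0.png

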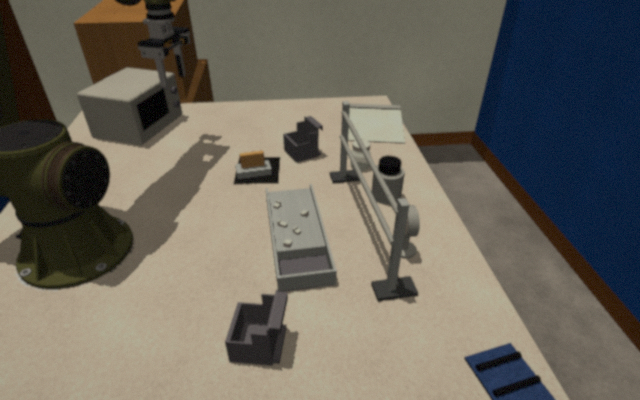

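View pics/top0.png

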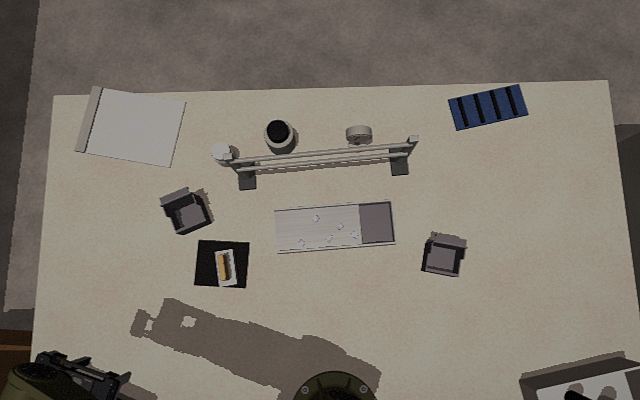

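```bash
cat > h.py <<'E'
import numpy as np, cv2
from scipy.spatial.transform import Rotation as R
from scipy.optimize import minimize
from cell import manip
def Rm(o): return R.from_euler('xyz',o).as_matrix()
def proj(c,P):
    P=np.atleast_2d(P); q=(P-np.array(c["origin"]))@Rm(c["orientation"])
    q=q@np.array(c["intrinsics"]).T; return q[:,:2]/q[:,2:]
def ray(c,uv):
    d=np.linalg.inv(c["intrinsics"])@np.array([uv[0],uv[1],1.]); d=Rm(c["orientation"])@d
    return np.array(c["origin"]),d/np.linalg.norm(d)
def onz(c,uv,z):
    o,d=ray(c,uv); return o+d*(z-o[2])/d[2]
def tri(obs):
    A=np.zeros((3,3));b=np.zeros(3);L=[]
    for c,uv in obs:
        o,d=ray(c,uv);M=np.eye(3)-np.outer(d,d);A+=M;b+=M@o;L.append((M,o))
    X=np.linalg.solve(A,b); return X,[float(np.linalg.norm(M@(X-o))) for M,o in L]
def box(x0,x1,y0,y1,z0,z1): return np.array([[x,y,z] for x in(x0,x1) for y in(y0,y1) for z in(z0,z1)],float)
BIN=[box(-40,-32,-45,45,0,60),box(-40,40,-45,-42,0,60),box(-40,40,42,45,0,60),box(-40,40,-45,45,0,4),box(36,40,-45,45,0,103),box(36,58,-40,40,100,103),box(55,58,-40,40,86,103),box(40,52,-40,40,0,10)]
SCR=[box(-50,50,-25,25,0,22),box(-35,35,-8,8,22,68)]
PAD=[box(-65,65,-75,75,0,4)]
DECK=[box(-60,60,-120,120,0,30),box(-60,-57,-120,120,0,44),box(57,60,-120,120,0,44),box(-60,60,-213,-120,0,4),box(-60,-57,-213,-120,0,44),box(57,60,-213,-120,0,44),box(-60,60,-213,-210,0,44)]
def rend(c,parts,p,S=1):
    Rz=R.from_rotvec(p[3:6]).as_matrix() if len(p)>4 else R.from_euler('z',p[3]).as_matrix()
    m=np.zeros((400*S,640*S),np.uint8)
    for b in parts:
        uv=((proj(c,b@Rz.T+np.array(p[:3]))+.5)*S-.5)
        h=cv2.convexHull(np.round(uv*16).astype(np.int32)); cv2.fillConvexPoly(m,h,255,cv2.LINE_AA,4)
    return m/255.
def fit(parts,obs,p0,free=(0,1,3),step=None):
    p0=np.array(p0,float);free=list(free)
    st=np.array([15,15,15,.25])[free] if len(p0)==4 else np.array([10,10,10,.15,.15,.15])[free]
    def cost(v):
        p=p0.copy();p[free]=v;e=0
        for c,m in obs:
            r=rend(c,parts,p); e+=1-np.minimum(r,m).sum()/np.maximum(r,m).sum()
        return e/len(obs)
    best=None;v=p0[free]
    for k in range(3):
        sim=np.vstack([v]+[v+st*np.eye(len(free))[i]/(1.5**k)*(-1)**k for i in range(len(free))])
        r=minimize(cost,v,method='Nelder-Mead',options=dict(initial_simplex=sim,xatol=.01,fatol=1e-5,maxiter=250)); v=r.x
        if best is None or r.fun<best.fun: best=r
    p=p0.copy();p[free]=best.x; return p,best.fun
E
python3 - <<'E'
from h import *
C={n:manip.camera(n) for n in("side","top")}
for t in["rail","deck","pad","scraper","gauge","canister","jar","bin0","clip0","bin0_lip","bin0_heel"]:
    T={}
    for n,c in C.items():
        d=manip.tip_of(t,c); print(t,n,[(np.round(x["xy"],1).tolist(),round(x["score"],2)) for x in d[:6]]); T[n]=d
    if T["side"] and T["top"] and t not in("bin0","clip0","bin0_lip","bin0_heel"):
        X,e=tri([(C[n],T[n][0]["xy"]) for n in C]); print("   ",X.round(1),np.round(e,1))
Ms={}
for t in["scraper","bin0","deck","pad"]:
    for n,c in C.items():
        d=manip.masks_of(t,c); print(t,n,[(np.round(x["xy"],1).tolist(),round(x["score"],2),int(x["pixels"].sum())) for x in d[:4]])
        Ms[t,n]=d
import pickle; pickle.dump((C,Ms),open("s0.pkl","wb"))
E
```

```text
rail side []
rail top [([326.1, 174.2], 0.91), ([191.2, 216.8], 0.15)]
deck side [([293.5, 225.7], 0.72), ([252.6, 346.5], 0.51)]
deck top [([315.9, 233.0], 0.64), ([183.3, 200.8], 0.61)]
    [508.3  43.1  -6.5] [6.5 6.5]
pad side [([254.5, 168.1], 0.69), ([404.6, 249.0], 0.44)]
pad top [([222.3, 263.6], 0.8)]
    [416.9 310.   10.5] [2.2 2.2]
scraper side [([252.8, 174.8], 0.66), ([281.5, 225.3], 0.59)]
scraper top [([224.8, 269.1], 0.61)]
    [405.7 308.9 -12.6] [1.9 1.9]
gauge side [([404.6, 249.5], 0.85), ([305.0, 212.6], 0.58)]
gauge top [([354.5, 141.8], 0.91), ([185.5, 198.1], 0.4)]
    [773.3 -78.   -3.9] [0.8 0.8]
canister side [([386.4, 195.5], 0.67)]
canister top [([285.6, 139.2], 0.69), ([356.4, 144.0], 0.25)]
    [779.4 127.3  11. ] [2. 2.]
jar side [([356.7, 163.8], 0.59), ([313.9, 121.1], 0.4)]
jar top [([227.5, 159.0], 0.56)]
    [725.4 299.5  12.2] [0.2 0.2]
bin0 side [([300.4, 152.7], 0.92), ([258.2, 343.9], 0.59), ([281.5, 342.3], 0.3)]
bin0 top [([191.7, 217.6], 0.68)]
clip0 side [([277.7, 202.9], 0.58), ([306.4, 215.0], 0.48), ([285.6, 244.1], 0.47), ([293.4, 230.7], 0.38), ([282.7, 225.0], 0.37), ([256.3, 168.2], 0.3)]
clip0 top [([175.2, 195.5], 0.67), ([339.8, 226.0], 0.59), ([352.8, 232.3], 0.56), ([225.1, 261.7], 0.52), ([315.5, 218.7], 0.44), ([328.5, 238.5], 0.35)]
bin0_lip side []
bin0_lip top []
bin0_heel side []
bin0_heel top []
scraper side [([253.0, 164.8], 0.79, 787)]
scraper top [([226.7, 267.0], 0.87, 678)]
bin0 side [([303.7, 141.8], 0.74, 1280), ([258.5, 335.4], 0.68, 3569)]
bin0 top [([443.2, 254.5], 0.93, 1488), ([182.5, 213.2], 0.8, 1642)]
deck side [([296.5, 241.1], 0.75, 5395)]
deck top [([335.8, 231.5], 0.88, 5300), ([184.5, 211.5], 0.33, 1526), ([442.5, 257.7], 0.25, 1522)]
pad side [([269.1, 177.6], 0.61, 513), ([250.2, 165.7], 0.19, 734)]
pad top [([215.4, 260.5], 0.71, 1790)]
```

```bash
cat >> h.py <<'E'
def cyl(y0,y1,x,z,r,n=12):
    a=np.arange(n)*2*np.pi/n; return np.array([[x+r*np.cos(t),y,z+r*np.sin(t)] for y in(y0,y1) for t in a])
RAIL=[box(-11,11,-236,-214,0,237),box(-11,11,214,236,0,237),cyl(-225,225,0,210,6),cyl(-225,225,-3,138,6)]
E
python3 - <<'E'
from h import *
import pickle
C,Ms=pickle.load(open("s0.pkl","rb"))
def g(t,n,i=0): return (C[n],Ms[t,n][i]["pixels"].astype(float))
def show(name,obs,parts,guess,**k):
    p,f=fit(parts,obs,guess,**k); print(name,np.round(p,3),"1-iou",round(f,3))
    return p
both=lambda t,i=0,j=0:[g(t,"side",i),g(t,"top",j)]
a=onz(C["top"],(183,213),30);b=onz(C["top"],(443,254),30);print(a,b)
for nm,ob,q in(("A",both("bin0",0,1),a),("B",both("bin0",1,0),b)):
    for y0 in((.3,) if nm=="A" else (-.1,)):
        p=show("bin"+nm,ob,BIN,[q[0],q[1],0,y0])
        show(" freez",ob,BIN,p,free=(0,1,2,3))
        for o,n in zip(ob,("side","top")): show(" "+n,[o],BIN,p)
p=show("scr",both("scraper"),SCR,[405,308,4,.1]); show(" fz",both("scraper"),SCR,p,free=(0,1,2,3))
for o,n in zip(both("scraper"),("side","top")): show(" "+n,[o],SCR,p)
u=[(C[n],np.maximum(Ms["pad",n][0]["pixels"],Ms["scraper",n][0]["pixels"]).astype(float)) for n in("side","top")]
show("pad",[u[1]],PAD,[416,310,0,0.]) 
p=show("deck",both("deck"),DECK,[508,43,0,0]); show(" fz",both("deck"),DECK,p,free=(0,1,2,3))
for o,n in zip(both("deck"),("side","top")): show(" "+n,[o],DECK,p)
E
```

```text
[564.45772442 420.49903609  30.        ] [ 431.91115982 -310.4294011    30.        ]
binA [5.59134e+02 4.02957e+02 0.00000e+00 4.02000e-01] 1-iou 0.085
 freez [5.59133e+02 4.02948e+02 1.40000e-02 4.02000e-01] 1-iou 0.085
 side [5.59851e+02 4.05942e+02 0.00000e+00 3.71000e-01] 1-iou 0.102
 top [5.58962e+02 4.02754e+02 0.00000e+00 4.01000e-01] 1-iou 0.063
binB [ 4.19377e+02 -3.05249e+02  0.00000e+00 -2.06000e-01] 1-iou 0.097
 freez [ 4.19392e+02 -3.04942e+02 -9.07000e-01 -2.14000e-01] 1-iou 0.096
 side [ 4.20747e+02 -3.04314e+02  0.00000e+00 -1.92000e-01] 1-iou 0.077
 top [ 4.17418e+02 -3.05871e+02  0.00000e+00 -2.10000e-01] 1-iou 0.098
scr [4.10702e+02 2.97178e+02 4.00000e+00 1.41000e-01] 1-iou 0.114
 fz [4.10663e+02 2.97209e+02 3.97100e+00 1.41000e-01] 1-iou 0.114
 side [4.10961e+02 2.98285e+02 4.00000e+00 1.04000e-01] 1-iou 0.091
 top [4.09762e+02 2.96552e+02 4.00000e+00 1.39000e-01] 1-iou 0.128
pad [ 4.21348e+02  3.13605e+02  0.00000e+00 -7.70000e-02] 1-iou 0.054
deck [5.15885e+02 3.40570e+01 0.00000e+00 6.30000e-02] 1-iou 0.064
 fz [5.1578e+02 3.4116e+01 9.3300e-01 6.2000e-02] 1-iou 0.064
 side [5.1707e+02 3.4853e+01 0.0000e+00 6.3000e-02] 1-iou 0.061
 top [5.14427e+02 3.38990e+01 0.00000e+00 5.80000e-02] 1-iou 0.055
```

```bash
python3 - <<'E'
from h import *
import pickle
C,Ms=pickle.load(open("s0.pkl","rb"))
# upscaled crops
c=cv2.resize(C["top"]["img"][100:300,150:480],None,fx=2.4,fy=2.4,interpolation=cv2.INTER_CUBIC);cv2.imwrite("pics/topcrop.png",c[:,:,::-1])
c=cv2.resize(C["side"]["img"][90:380,210:450],None,fx=2,fy=2,interpolation=cv2.INTER_CUBIC);cv2.imwrite("pics/sidecrop.png",c[:,:,::-1])
E
```

```text
(no output)
```

View crops.

View pics/topcrop.png

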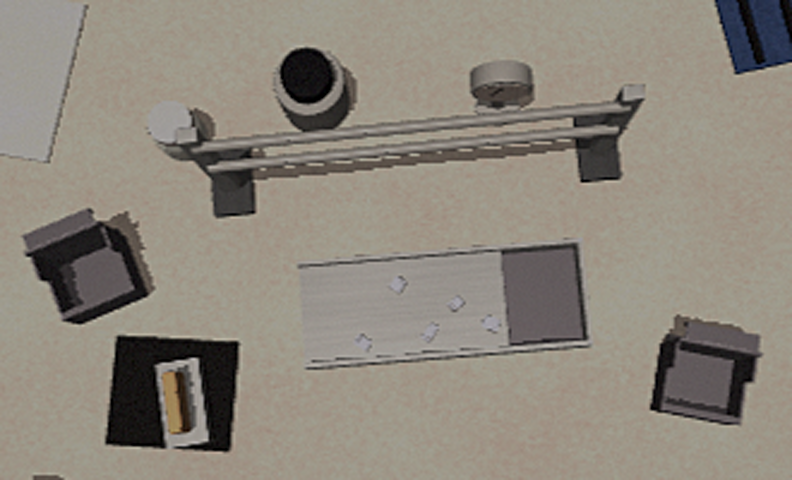

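View pics/sidecrop.png

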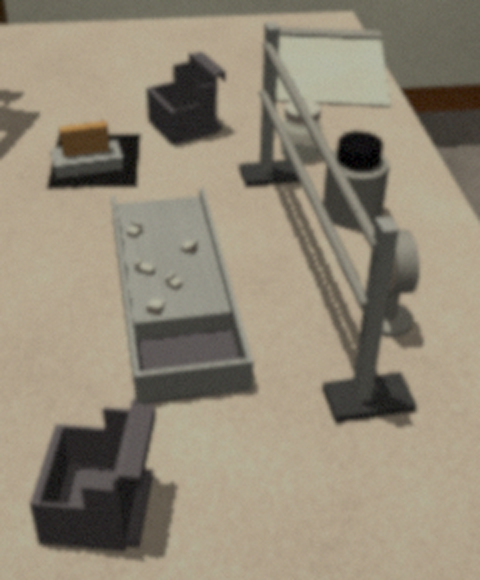

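```bash
python3 - <<'E'
from h import *
import pickle
C={n:manip.camera(n) for n in("side","top")}
M={}
for n in C:
    d=manip.masks_of("rail",C[n]); print(n,[(np.round(x["xy"],1).tolist(),round(x["score"],2),int(x["pixels"].sum())) for x in d[:3]]); M[n]=d
pickle.dump((C,M),open("r0.pkl","wb"))
# tubes by edge fit: maximise brightness contrast between tube band and flanks
def fitr(obs,p,free): 
    p,f=fit(RAIL+FEET,obs,p,free=free); print(np.round(p,3),round(f,3)); return p
FEET=[box(-47,47,-236-10,-214+10,0,8),box(-47,47,214-10,236+10,0,8)]
X=onz(C["top"],(326.1,174.2),0);print(X)
for n in C:
  if M[n]: fitr([(C[n],M[n][0]["pixels"].astype(float))],[X[0],X[1],0,.06],(0,1,3))
if M["side"] and M["top"]: 
    p=fitr([(C[n],M[n][0]["pixels"].astype(float)) for n in C],[X[0],X[1],0,.06],(0,1,3)); fitr([(C[n],M[n][0]["pixels"].astype(float)) for n in C],p,(0,1,2,3))
    for n in C:
        im=C[n]["img"].copy(); r=rend(C[n],RAIL,p)>.5
        e=cv2.morphologyEx(r.astype(np.uint8),cv2.MORPH_GRADIENT,np.ones((2,2)))>0; im[e]=[255,0,0]
        y0,y1,x0,x1=(120,200,200,430) if n=="top" else (90,310,320,430)
        cv2.imwrite(f"pics/rail_{n}.png",cv2.resize(im[y0:y1,x0:x1],None,fx=2.6 if n=="side" else 3.4,fy=2.6 if n=="side" else 3.4,interpolation=cv2.INTER_NEAREST)[:,:,::-1])
E
```

```text
side [([380.4, 213.9], 0.68, 3491), ([257.6, 332.5], 0.38, 3679)]
top [([325.3, 161.3], 0.97, 2670)]
[674.38058533   9.29705224   0.        ]
[6.84544e+02 1.83870e+01 0.00000e+00 7.30000e-02] 0.299
[6.8039e+02 1.8341e+01 0.0000e+00 7.4000e-02] 0.244
[6.81771e+02 1.75740e+01 0.00000e+00 7.80000e-02] 0.29
[ 6.82447e+02  1.84110e+01 -2.21100e+00  7.90000e-02] 0.289
```

View pics/rail_top.png

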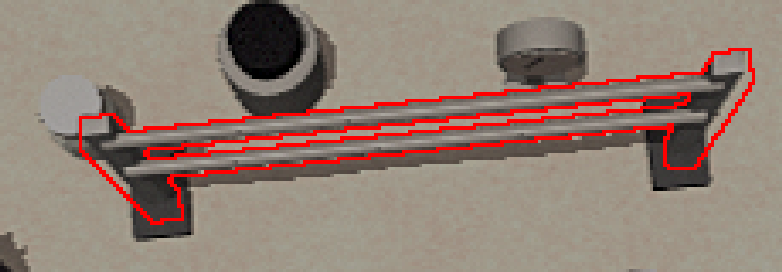

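View pics/rail_side.png

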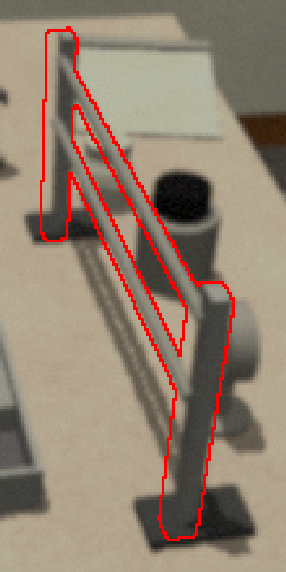

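```bash
python3 - <<'E'
from h import *
import pickle
from scipy.ndimage import map_coordinates
C,M=pickle.load(open("r0.pkl","rb"))
def prof(n,tube,p,S):
    # mean profile across offset along rail x/z at samples
    im=C[n]["img"].astype(float).mean(2); return im
# top: per-sample subpixel edge extents of tube
for n in("top","side"):
  im=C[n]["img"].astype(float).mean(2)
  for nm,tx,tz in(("up",0,210),("lo",-3,138)):
    x0,y0,yaw=681.5,18,.077
    res=[]
    for s in np.linspace(-185,185,38):
        c_=np.array([x0-np.sin(yaw)*s+tx,y0+np.cos(yaw)*s,tz]); 
        a=proj(C[n],c_)[0]; t=proj(C[n],c_+np.array([-np.sin(yaw),np.cos(yaw),0])*5)[0]-a; t/=np.linalg.norm(t); nn=np.array([-t[1],t[0]])
        if n=="top" and nn[1]>0: nn=-nn   # toward +x (up)
        if n=="side" and nn[0]<0: nn=-nn
        d=np.arange(-9,9.01,.25); q=a+d[:,None]*nn
        pr=map_coordinates(im,[q[:,1],q[:,0]],order=1); res.append(pr)
    res=np.array(res)
    k=np.arange(-9,9.01,.25)
    print(n,nm); 
    for grp in np.array_split(np.arange(38),3): print("  ",np.round(np.median(res[grp],0)[::3]).astype(int).tolist())
    # mm per pixel for offset x
    c_=np.array([x0+tx,y0,tz]); print("  px per mm x",(proj(C[n],c_+[1,0,0])-proj(C[n],c_))[0].round(3),"z",(proj(C[n],c_+[0,0,1])-proj(C[n],c_))[0].round(3))
E
```

```text
top up
   [138, 118, 110, 126, 150, 150, 150, 125, 87, 99, 124, 145, 136, 117, 110, 139, 149, 147, 146, 138, 141, 145, 144, 146, 128]
   [145, 125, 111, 130, 153, 153, 155, 149, 109, 92, 115, 139, 145, 123, 112, 130, 153, 152, 150, 150, 150, 148, 149, 149, 150]
   [145, 136, 114, 115, 141, 150, 150, 147, 116, 90, 108, 132, 150, 133, 114, 113, 134, 148, 145, 145, 144, 139, 128, 113, 129]
  px per mm x [-0.008 -0.393] z [-0.011 -0.115]
top lo
   [151, 135, 88, 79, 81, 82, 87, 118, 91, 96, 123, 141, 135, 116, 115, 138, 149, 149, 150, 122, 90, 104, 128, 146, 132]
   [153, 154, 125, 79, 83, 85, 88, 101, 105, 88, 118, 141, 144, 121, 111, 134, 154, 153, 154, 142, 98, 95, 121, 143, 142]
   [151, 151, 121, 80, 83, 84, 87, 91, 107, 82, 104, 133, 147, 128, 111, 117, 150, 151, 151, 146, 110, 91, 113, 138, 149]
  px per mm x [-0.008 -0.369] z [-0.01  -0.099]
side up
   [83, 67, 63, 62, 62, 60, 60, 60, 64, 76, 92, 109, 123, 132, 136, 131, 117, 96, 76, 64, 60, 59, 60, 59, 58]
   [127, 115, 109, 112, 104, 115, 117, 111, 105, 100, 101, 107, 120, 130, 136, 138, 141, 146, 153, 158, 160, 161, 162, 162, 161]
   [101, 102, 106, 107, 103, 103, 101, 103, 117, 121, 118, 113, 117, 128, 135, 140, 147, 157, 166, 172, 173, 174, 174, 173, 173]
  px per mm x [ 0.436 -0.023] z [ 0.031 -0.389]
side lo
   [96, 106, 125, 145, 157, 162, 162, 157, 146, 128, 117, 119, 127, 134, 137, 135, 138, 144, 152, 161, 162, 162, 162, 158, 148]
   [90, 93, 96, 102, 112, 115, 113, 112, 99, 87, 89, 106, 122, 132, 136, 136, 137, 139, 139, 134, 126, 103, 89, 94, 85]
   [105, 106, 107, 108, 107, 104, 102, 100, 98, 89, 88, 101, 118, 129, 135, 134, 132, 137, 141, 137, 134, 127, 127, 131, 129]
  px per mm x [ 0.418 -0.024] z [ 0.027 -0.356]
```

```bash
cat > plan.py <<'E'
# usage: plan.py x y z yaw [pitch]  -> shift & rotvec(deg) in current tool axes. pitch= tilt front-up angle (about tool z / bin y)
import sys,numpy as np
from h import *
def target(yaw,tilt=0.): # tool down; then tilted: rotation about own y(world-ish) axis by +tilt moves front(-x) up
    return R.from_euler('z',yaw)*R.from_euler('y',tilt)*R.from_euler('x',-np.pi/2)
def rel(pos,Rt,st=None):
    st=st or manip.read_state(); R0=R.from_euler('xyz',st["eef_rot"])
    return R0.inv().apply(np.array(pos)-st["eef_pos"]), (R0.inv()*Rt).as_rotvec(degrees=True)
if __name__=="__main__":
    a=list(map(float,sys.argv[1:])); d,r=rel(a[:3],target(*a[3:])); print(np.round(d,1).tolist(),np.round(r,2).tolist(),manip.read_state()["clock"])
E
python3 plan.py 410.5 297.2 150 .13; python3 plan.py 410.5 297.2 53 .13
```

```text
[288.8, 77.4, -133.5] [0.0, -26.8, 0.0] 1.9
[288.8, 174.4, -133.5] [0.0, -26.8, 0.0] 1.9
```

```bash
python3 -m jog '[41,10,-19,0,-6.7,0, 82,20,-38,0,-13.4,0, 123,30,-57,0,-20,0, 165,40,-76,0,-26.8,0, 206,55,-95,0,-26.8,0, 247,66,-114,0,-26.8,0, 288.8,77.4,-133.5,0,-26.8,0, 288.8,77.4,-133.5,0,-26.8,0, 288.8,77.4,-133.5,0,-26.8,0]' 45 20; python3 plan.py 410.5 297.2 53 .13
python3 - <<'E'
from h import *
for n in("side","top"):
    c=manip.camera(n); cv2.imwrite(f"pics/{n}1.png",c["img"][:,:,::-1])
E
```

```text
clock: 2.65
eef_pos: [413.3, 293.3, 148.5]
eef_rot: [-1.572, 0.001, 0.126]
wrist_force: [-0.3, -0.1, -0.1]
finger_gap: 45.2
[-2.1, 95.5, 4.4] [0.08, -0.23, -0.07] 2.65
```

```bash
python3 plan.py 410.5 297.2 53 .13; python3 - <<'E'
from h import *
a=cv2.imread("pics/side1.png")[90:230,180:350];b=cv2.imread("pics/top1.png")[180:330,140:310]
cv2.imwrite("pics/c1.png",np.hstack([cv2.resize(a,(400,400)),cv2.resize(b,(400,400))]))
E
```

```text
[-0.5, 96.6, 1.2] [0.02, -0.17, -0.05] 2.75
```

View pics/c1.png

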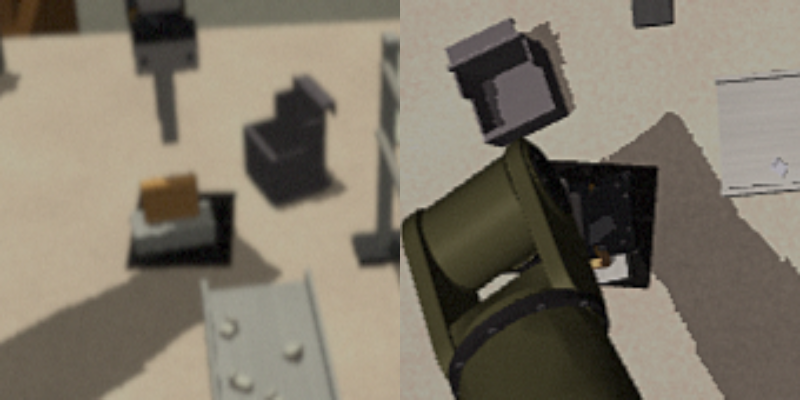

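The side view shows the fingers right above the wooden handle (about px 251,157). I'll go down and close.

```bash
python3 -m jog '[-0.5,30,1,0,0,0, -0.5,60,1,0,0,0, -0.5,85,1,0,0,0, -0.5,96,1,0,0,0, -0.5,96,1,0,0,0, -0.5,96,1,0,0,0]' 45 20; python3 -m jog '[0,0,0,0,0,0,0,0,0,0,0,0,0,0,0,0,0,0,0,0,0,0,0,0,0,0,0,0,0,0,0,0,0,0,0,0,0,0,0,0,0,0,0,0,0,0,0,0]' 5 25; python3 -m jog '[0,-30,0,0,0,0, 0,-60,0,0,0,0, 0,-90,0,0,0,0, 0,-90,0,0,0,0, 0,-90,0,0,0,0]'
python3 - <<'E'
from h import *
for n in("side",):
    c=manip.camera(n); cv2.imwrite(f"pics/{n}2.png",cv2.resize(c["img"][60:260,150:400],None,fx=2.5,fy=2.5)[:,:,::-1])
E
```

```text
clock: 3.25
eef_pos: [409.7, 299.1, 54.9]
eef_rot: [-1.571, -0.0, 0.131]
wrist_force: [0.4, 0.2, 0.4]
finger_gap: 44.8
clock: 3.92
eef_pos: [410.1, 298.2, 54.5]
eef_rot: [-1.571, -0.001, 0.13]
wrist_force: [-2.0, -1.0, 5.5]
finger_gap: 15.8
clock: 4.33
eef_pos: [410.3, 298.4, 145.0]
eef_rot: [-1.57, -0.002, 0.13]
wrist_force: [-0.4, -0.2, -1.5]
finger_gap: 15.6
```

View pics/side2.png

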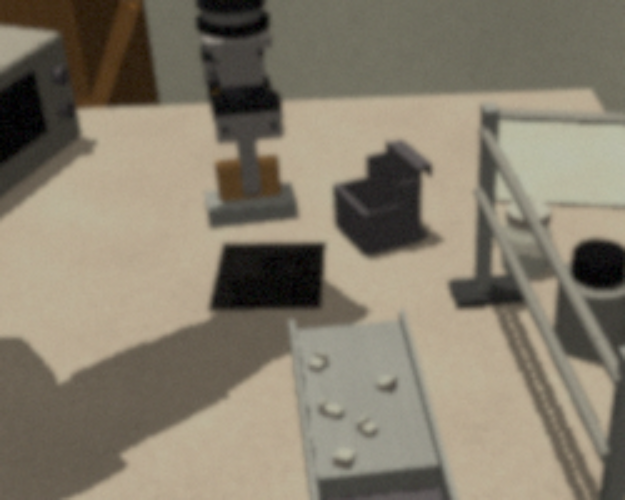

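```bash
python3 - <<'E'
from h import *
import pickle
C,Ms=pickle.load(open("s0.pkl","rb"))
D=np.array([515.9,34.1]);y=.062
Ri=np.array([[np.cos(y),np.sin(y)],[-np.sin(y),np.cos(y)]])
for n,L in(("side",[(277.7,202.9),(306.4,213),(287.6,243.1),(297.4,230.7),(282.7,225)]),("top",[(301.5,243),(316,218.7),(328.5,238.5),(339.8,226),(353.8,234.3)])):
    for uv in L: print(n,uv,(Ri@(onz(C[n],uv,36)[:2]-D)).round(0))
for yy in(97,80,-100,-135,-150): print(yy, (D+Ri.T@[0,yy]).round(1))
E
python3 plan.py 509.9 130.9 145 .062;python3 plan.py 509.9 130.9 81 .062
```

```text
side (277.7, 202.9) [-34.  58.]
side (306.4, 213) [33.  3.]
side (287.6, 243.1) [ -27. -102.]
side (297.4, 230.7) [  1. -62.]
side (282.7, 225) [-31. -35.]
top (301.5, 243) [-42.  51.]
top (316, 218.7) [23.  5.]
top (328.5, 238.5) [-36. -26.]
top (339.8, 226) [ -4. -60.]
top (353.8, 234.3) [-30. -97.]
97 [509.9 130.9]
80 [510.9 113.9]
-100 [522.1 -65.7]
-135 [ 524.3 -100.6]
-150 [ 525.2 -115.6]
[77.7, -1.4, -178.7] [0.0, 3.89, -0.01] 4.3833
[77.7, 62.6, -178.7] [0.0, 3.89, -0.01] 4.3833
```

```bash
python3 plan.py 509.4 138.9 145 .062; python3 -m jog '[20,0,-42,0,1,0, 40,0,-84,0,2,0, 60,0,-126,0,3,0, 77.2,-1,-170.7,0,3.9,0, 77.2,-1,-170.7,0,3.9,0, 77.2,-1,-170.7,0,3.9,0,77.2,-1,-170.7,0,3.9,0]'; python3 plan.py 509.4 138.9 84 .062;
python3 - <<'E'
from h import *
for n in("side",):
    c=manip.camera(n); cv2.imwrite(f"pics/{n}3.png",cv2.resize(c["img"][100:300,200:450],None,fx=2.5,fy=2.5)[:,:,::-1])
E
```

```text
[78.2, -1.4, -170.7] [0.0, 3.89, -0.01] 4.3833
clock: 4.97
eef_pos: [508.2, 137.9, 143.3]
eef_rot: [-1.571, 0.003, 0.06]
wrist_force: [0.5, 0.1, -1.2]
finger_gap: 16.1
[1.4, 59.3, 0.9] [0.02, -0.13, -0.16] 4.9667
```

View pics/side3.png

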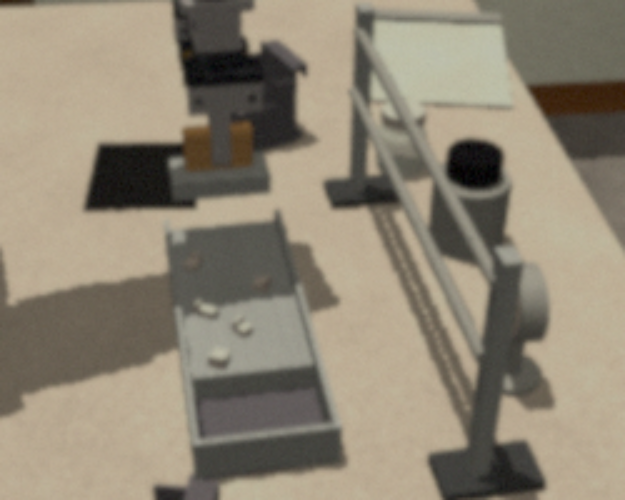

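```bash
python3 -m jog '[1,30,1,0,0,0, 1.4,48,1,0,0,0, 1.4,55,1,0,0,0, 1.4,56,1,0,0,0]'; 
python3 - <<'E'
from h import *
c=manip.camera("side"); cv2.imwrite(f"pics/side4.png",cv2.resize(c["img"][130:280,220:400],None,fx=4,fy=4)[:,:,::-1])
d=manip.masks_of("scraper",c)
p=fit(SCR,[(c,d[0]["pixels"].astype(float))],[509,139,36,.06]);print(d[0]["score"],p)
c=manip.camera("top"); cv2.imwrite(f"pics/top4.png",cv2.resize(c["img"][180:280,200:420],None,fx=3,fy=3)[:,:,::-1])
E
python3 plan.py 509.4 138.9 80 .062
```

```text
clock: 5.35
eef_pos: [508.6, 140.7, 87.3]
eef_rot: [-1.571, 0.003, 0.063]
wrist_force: [-0.5, -0.5, -1.9]
finger_gap: 16.0
0.96 (array([5.08351175e+02, 1.42006278e+02, 3.60000000e+01, 6.11335191e-02]), np.float64(0.18225425882230928))
[-0.8, 9.9, -1.6] [-0.01, 0.04, 0.06] 5.5
```

View pics/side4.png

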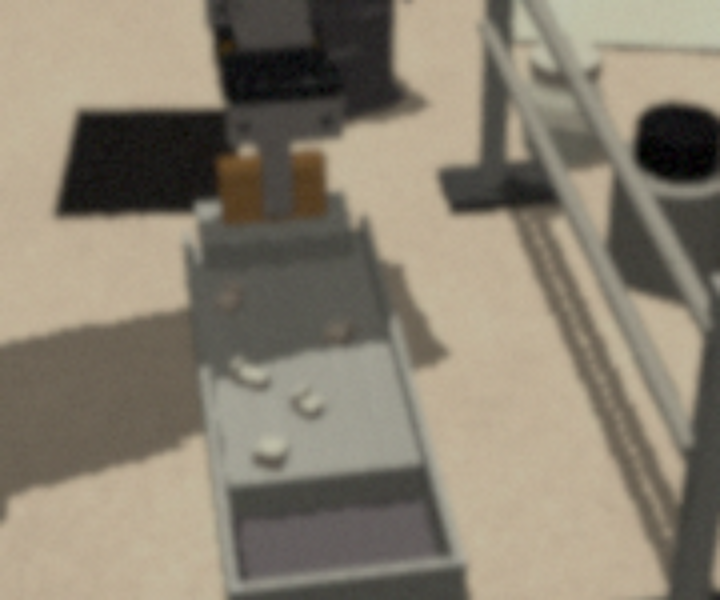

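View pics/top4.png

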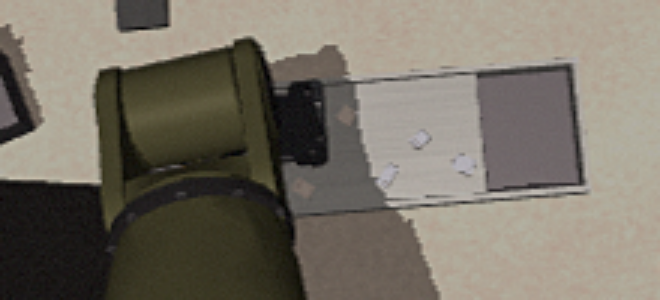

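```bash
python3 -m jog '[1.5,4,-1.6,0,0,0, 2,7,-1.6,0,0,0, 2,8,-1.6,0,0,0, 2,8,-1.6,0,0,0, 2,8,-1.6,0,0,0]'; 
python3 - <<'E'
from h import *
c=manip.camera("side"); cv2.imwrite(f"pics/side5.png",cv2.resize(c["img"][150:230,250:330],None,fx=7,fy=7,interpolation=cv2.INTER_CUBIC)[:,:,::-1])
E
python3 plan.py 511.4 138.9 80 .062
```

```text
clock: 5.92
eef_pos: [512.0, 138.5, 81.1]
eef_rot: [-1.571, -0.0, 0.062]
wrist_force: [-0.1, -0.6, -1.4]
finger_gap: 16.1
[-0.6, 1.2, 0.4] [-0.0, -0.01, 0.01] 5.9667
```

View pics/side5.png

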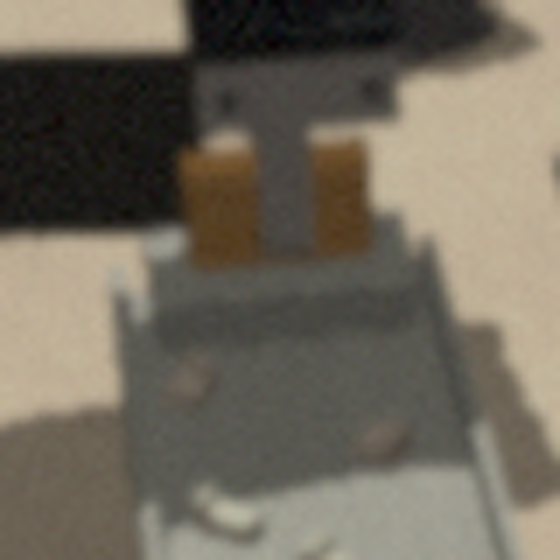

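```bash
python3 -m jog '[0,0.7,0,0,0,0, 0,1.2,0,0,0,0, 0,1.2,0,0,0,0,0,1.2,0,0,0,0]'
```

```text
clock: 6.3
eef_pos: [512.1, 138.5, 80.5]
eef_rot: [-1.571, -0.001, 0.062]
wrist_force: [-3.9, -0.4, 6.8]
finger_gap: 16.1
```

```bash
python3 -m jog '[0,-0.4,-4,0,0,0, 0,-0.4,-12,0,0,0, 0,-0.4,-20,0,0,0, 0,-0.4,-30,0,0,0, 0,-0.4,-40,0,0,0, 0,-0.4,-50,0,0,0,0,-0.4,-60,0,0,0, 0,-0.4,-70,0,0,0, 0,-0.4,-80,0,0,0, 0,-0.4,-80,0,0,0]'; 
python3 - <<'E'
from h import *
c=manip.camera("side"); cv2.imwrite(f"pics/side6.png",cv2.resize(c["img"][150:300,230:380],None,fx=4,fy=4,interpolation=cv2.INTER_CUBIC)[:,:,::-1])
E
```

```text
clock: 7.13
eef_pos: [517.3, 56.5, 80.5]
eef_rot: [-1.571, -0.001, 0.061]
wrist_force: [-0.2, -5.2, 5.0]
finger_gap: 16.0
```

View pics/side6.png

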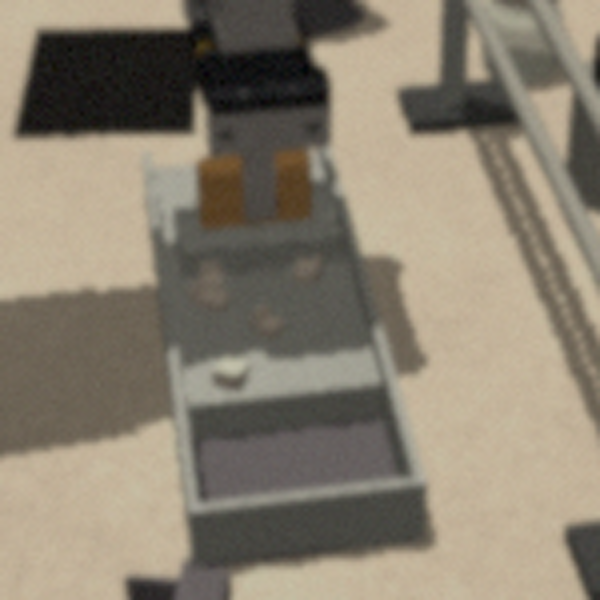

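```bash
python3 -m jog '[0,0,-4,0,0,0, 0,0,-12,0,0,0, 0,0,-20,0,0,0, 0,0,-30,0,0,0, 0,0,-40,0,0,0, 0,0,-50,0,0,0,0,0,-60,0,0,0, 0,0,-68,0,0,0, 0,0,-75,0,0,0,0,0,-75,0,0,0]';python3 -m jog '[0,0,-4,0,0,0, 0,0,-12,0,0,0, 0,0,-20,0,0,0, 0,0,-28,0,0,0, 0,0,-36,0,0,0, 0,0,-44,0,0,0,0,0,-52,0,0,0, 0,0,-58,0,0,0, 0,0,-62,0,0,0,0,0,-62,0,0,0]'; 
python3 - <<'E'
from h import *
c=manip.camera("side"); cv2.imwrite(f"pics/side7.png",cv2.resize(c["img"][150:300,230:380],None,fx=4,fy=4,interpolation=cv2.INTER_CUBIC)[:,:,::-1])
E
```

```text
clock: 8.02
eef_pos: [521.8, -17.9, 80.5]
eef_rot: [-1.572, -0.001, 0.061]
wrist_force: [-0.1, -3.4, 7.2]
finger_gap: 16.3
clock: 8.85
eef_pos: [525.4, -79.3, 80.5]
eef_rot: [-1.571, -0.0, 0.061]
wrist_force: [-0.5, 0.2, 6.9]
finger_gap: 15.9
```

View pics/side7.png

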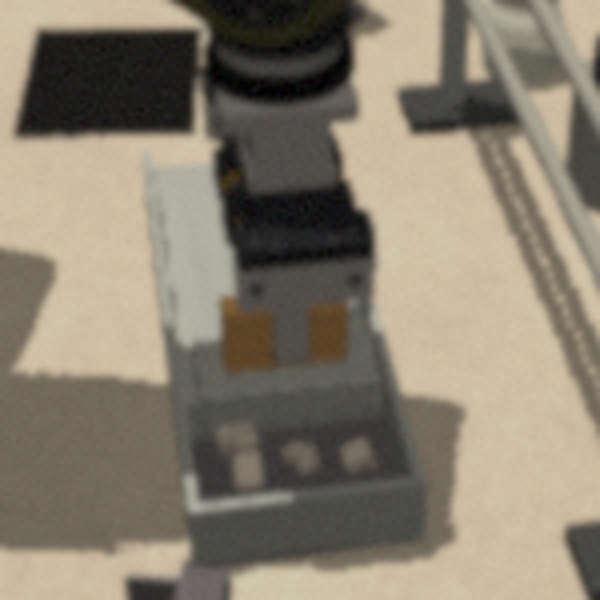

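```bash
python3 -m jog '[0,-30,0,0,0,0, 0,-60,0,0,0,0, 0,-90,0,0,0,0, 0,-90,20,0,0,0, 0,-90,60,0,0,0, 0,-90,100,0,0,0, 0,-90,100,0,0,0, 0,-90,100,0,0,0]'; python3 plan.py 419 309 150 .03
python3 - <<'E'
from h import *
c=manip.camera("side"); cv2.imwrite(f"pics/side8.png",cv2.resize(c["img"][150:300,230:380],None,fx=4,fy=4,interpolation=cv2.INTER_CUBIC)[:,:,::-1])
c=manip.camera("top"); cv2.imwrite(f"pics/top8.png",cv2.resize(c["img"][170:290,250:430],None,fx=4,fy=4,interpolation=cv2.INTER_CUBIC)[:,:,::-1])
E
```

```text
clock: 9.57
eef_pos: [518.7, 22.5, 169.7]
eef_rot: [-1.571, 0.001, 0.065]
wrist_force: [0.5, -0.3, -1.4]
finger_gap: 15.7
[-81.0, 19.6, 292.4] [0.03, 1.98, -0.07] 9.5667
```

View pics/side8.png

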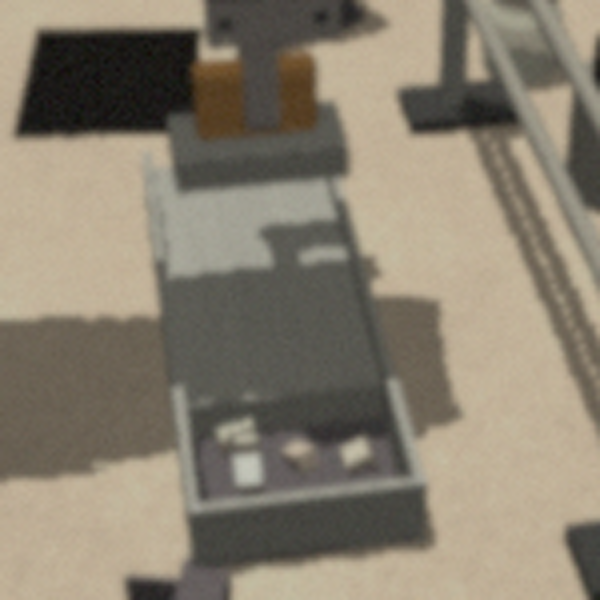

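View pics/top8.png

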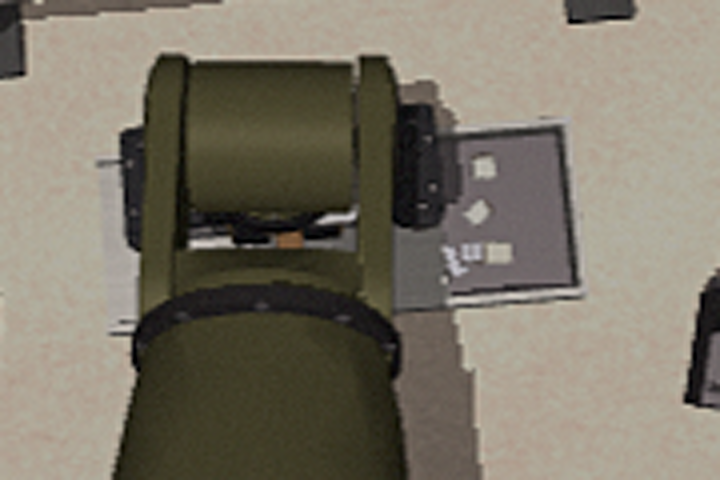

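```bash
python3 -m jog '[-11,3,41,0,0.3,0, -22,6,82,0,0.6,0, -33,9,123,0,0.9,0, -44,12,164,0,1.2,0, -55,15,205,0,1.6,0, -66,18,246,0,2,0, -76,19,278,0,2,0, -81,19.6,292.4,0,2,0, -81,19.6,292.4,0,2,0,-81,19.6,292.4,0,2,0]'; python3 plan.py 419 309 58 .03
python3 - <<'E'
from h import *
c=manip.camera("side"); cv2.imwrite(f"pics/side9.png",cv2.resize(c["img"][225:295,260:350],None,fx=6,fy=6,interpolation=cv2.INTER_CUBIC)[:,:,::-1])
d=manip.tip_of("clip0",c);print([(np.round(x["xy"]),round(x["score"],2)) for x in d])
c=manip.camera("top"); cv2.imwrite(f"pics/top9.png",cv2.resize(c["img"][195:255,270:400],None,fx=6,fy=6,interpolation=cv2.INTER_CUBIC)[:,:,::-1])
d=manip.tip_of("clip0",c);print([(np.round(x["xy"]),round(x["score"],2)) for x in d])
E
```

```text
clock: 10.5
eef_pos: [420.7, 307.8, 150.2]
eef_rot: [-1.572, 0.0, 0.027]
wrist_force: [-0.3, -0.2, -1.8]
finger_gap: 16.1
[-1.6, 92.2, 1.3] [0.05, -0.16, -0.03] 10.5
[(array([319., 264.]), 0.62), (array([286., 258.]), 0.61), (array([301., 260.]), 0.54), (array([289., 262.]), 0.38), (array([290., 269.]), 0.38)]
[(array([370., 221.]), 0.57), (array([369., 214.]), 0.49), (array([360., 233.]), 0.43), (array([372., 235.]), 0.39)]
```

View pics/side9.png

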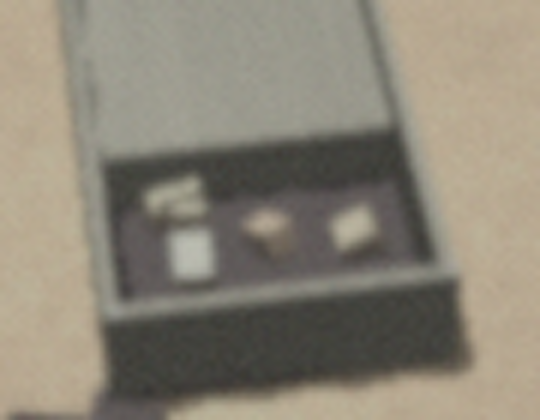

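View pics/top9.png

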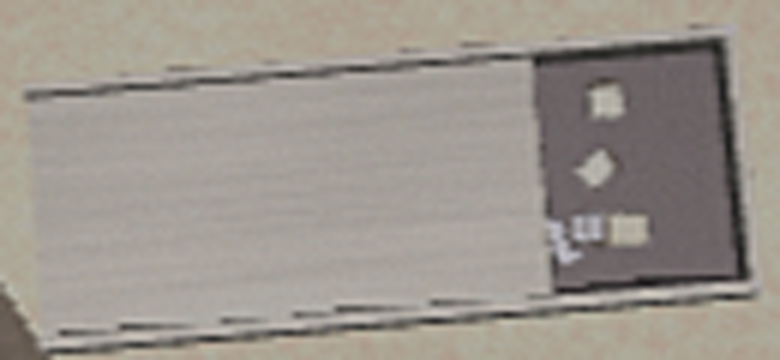

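```bash
python3 -m jog '[-1.6,30,1,0,0,0, -1.6,60,1,0,0,0, -1.6,82,1,0,0,0, -1.6,91,1,0,0,0, -1.6,95,1,0,0,0, -1.6,95.8,1,0,0,0, -1.6,95.8,1,0,0,0, -1.6,95.8,1,0,0,0]'
```

```text
clock: 11.37
eef_pos: [419.3, 309.8, 56.1]
eef_rot: [-1.57, -0.002, 0.027]
wrist_force: [0.5, -0.3, -1.4]
finger_gap: 15.9
```

```bash
python3 -m jog '[0,0.8,0,0,0,0, 0,1.4,0,0,0,0, 0,1.6,0,0,0,0, 0,1.6,0,0,0,0]'
```

```text
clock: 11.7
eef_pos: [419.2, 309.8, 54.5]
eef_rot: [-1.57, -0.002, 0.027]
wrist_force: [-1.0, -1.6, 9.1]
finger_gap: 15.7
```

Contact at 54.5. Now I'll release and lift.

```bash
python3 -m jog '[0,-0.4,0,0,0,0,0,-0.4,0,0,0,0,0,-0.4,0,0,0,0,0,-0.4,0,0,0,0,0,-0.4,0,0,0,0]' 45; python3 -m jog '[0,-25,0,0,0,0,0,-60,0,0,0,0,0,-100,0,0,0,0,0,-140,0,0,0,0, 0,-140,-40,0,0,0, 0,-140,-80,0,0,0, 0,-140,-120,0,0,0, 0,-140,-160,0,0,0, 0,-140,-160,0,0,0,0,-140,-160,0,0,0]'
python3 - <<'E'
from h import *
import pickle
C={n:manip.camera(n) for n in("side","top")}
for n in C: cv2.imwrite(f"pics/{n}10.png",C[n]["img"][:,:,::-1])
Ms={}
for t in["scraper","bin0"]:
    for n,c in C.items():
        d=manip.masks_of(t,c); print(t,n,[(np.round(x["xy"],1).tolist(),round(x["score"],2),int(x["pixels"].sum())) for x in d[:4]])
        Ms[t,n]=d
pickle.dump((C,Ms),open("s1.pkl","wb"))
E
```

```text
clock: 12.12
eef_pos: [418.6, 309.5, 53.6]
eef_rot: [-1.571, 0.0, 0.027]
wrist_force: [-0.1, 0.4, 0.0]
finger_gap: 43.8
clock: 12.95
eef_pos: [423.2, 148.2, 193.9]
eef_rot: [-1.571, -0.001, 0.024]
wrist_force: [0.3, -0.3, 1.1]
finger_gap: 45.0
scraper side [([255.6, 162.9], 0.97, 754), ([259.2, 335.4], 0.72, 3597)]
scraper top []
bin0 side [([259.6, 336.3], 0.96, 3611), ([304.4, 137.3], 0.58, 1190)]
bin0 top [([443.2, 255.3], 0.92, 1529), ([185.0, 213.4], 0.63, 1661)]
```

View pics/side10.png

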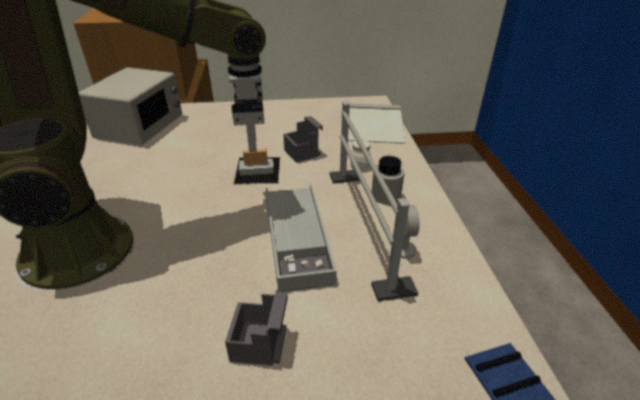

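View pics/top10.png

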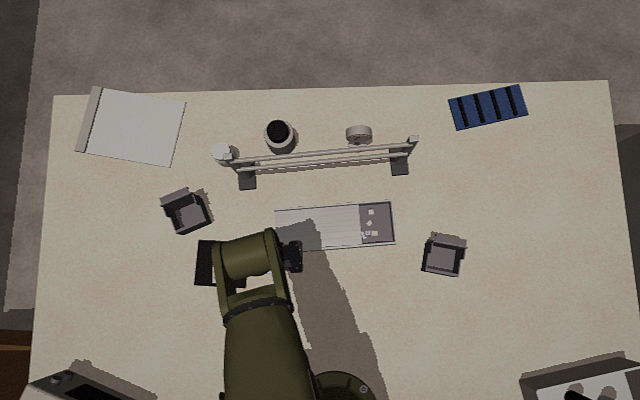

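```bash
python3 - <<'E'
from h import *
import pickle
C,Ms=pickle.load(open("s1.pkl","rb"))
for nm,i,j,q in(("A",1,1,[559,403,0,.4]),("B",0,0,[419,-305,0,-.2])):
    ob=[(C["side"],Ms["bin0","side"][i]["pixels"].astype(float)),(C["top"],Ms["bin0","top"][j]["pixels"].astype(float))]
    for o in(ob,ob[:1],ob[1:]):
        p,f=fit(BIN,o,q); print(nm,p.round(3),round(f,3),(p[:2]-36*np.array([np.cos(p[3]),np.sin(p[3])])).round(1))
E
python3 plan.py 384 -298 160 -1.777
```

```text
A [5.57317e+02 4.03741e+02 0.00000e+00 3.98000e-01] 0.106 [524.1 389.8]
A [5.60056e+02 4.10742e+02 0.00000e+00 3.10000e-01] 0.147 [525.8 399.7]
A [5.56961e+02 4.03353e+02 0.00000e+00 3.95000e-01] 0.052 [523.7 389.5]
B [ 4.19439e+02 -3.05519e+02  0.00000e+00 -2.04000e-01] 0.083 [ 384.2 -298.2]
B [ 4.20926e+02 -3.04034e+02  0.00000e+00 -1.98000e-01] 0.066 [ 385.6 -297. ]
B [ 4.17228e+02 -3.06408e+02  0.00000e+00 -2.10000e-01] 0.075 [ 382.  -298.9]
[-51.6, 33.5, -447.2] [0.02, 103.45, -0.01] 13.25
```

```bash
python3 -m jog '[-5,0,-30,0,7,0, -10,0,-60,0,14,0, -15,0,-90,0,21,0, -20,0,-130,0,28,0, -25,0,-170,0,35,0, -30,0,-210,0,42,0, -33,0,-250,0,49,0, -36,0,-290,0,56,0, -40,0,-330,0,63,0, -43,0,-370,0,70,0]' 50; python3 plan.py 384 -298 160 -1.777
```

```text
clock: 14.08
eef_pos: [389.8, -223.0, 193.7]
eef_rot: [-1.571, -0.0, -1.2]
wrist_force: [0.9, 0.5, -0.2]
finger_gap: 50.3
[67.8, 33.7, -32.6] [-0.01, 33.07, 0.01] 14.0833
```

```bash
python3 -m jog '[15,0,-7,0,7,0, 30,8,-14,0,14,0, 45,16,-21,0,21,0, 60,24,-28,0,28,0, 67.8,33,-32.6,0,33,0, 67.8,33,-32.6,0,33,0,67.8,33,-32.6,0,33,0,67.8,33,-32.6,0,33,0]'; python3 plan.py 384 -298 48 -1.777
python3 - <<'E'
from h import *
c=manip.camera("side"); cv2.imwrite(f"pics/side11.png",cv2.resize(c["img"][200:400,180:380],None,fx=2,fy=2,interpolation=cv2.INTER_CUBIC)[:,:,::-1])
c=manip.camera("top"); cv2.imwrite(f"pics/top11.png",cv2.resize(c["img"][200:320,380:500],None,fx=3,fy=3,interpolation=cv2.INTER_CUBIC)[:,:,::-1])
a=cv2.imread("pics/side11.png");b=cv2.imread("pics/top11.png");cv2.imwrite("pics/c11.png",np.hstack([a,cv2.resize(b,(400,400))]))
E
```

```text
clock: 14.75
eef_pos: [385.0, -295.8, 161.0]
eef_rot: [-1.571, 0.0, -1.767]
wrist_force: [-0.6, 0.7, -0.2]
finger_gap: 50.3
[2.4, 113.0, -0.5] [-0.01, 0.59, -0.0] 14.75
```

View pics/c11.png

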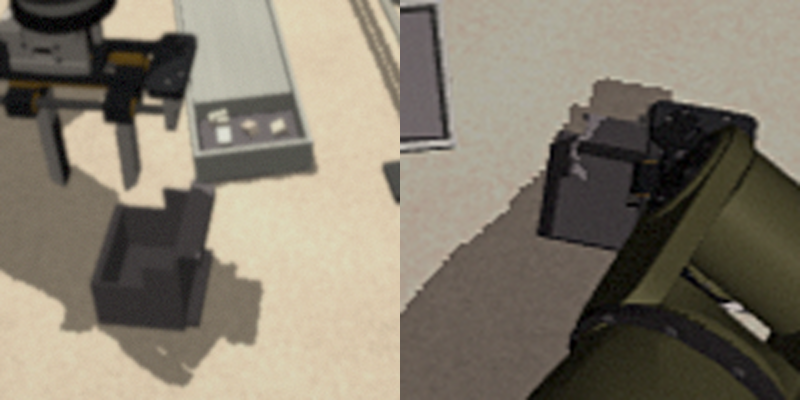

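```bash
python3 -m jog '[1,35,-0.5,0,0.3,0, 1.5,70,-0.5,0,0.5,0, 1.5,98,-0.5,0,0.5,0, 1.5,112,-0.5,0,0.5,0, 1.5,112.5,-0.5,0,0.5,0, 1.5,112.5,-0.5,0,0.5,0, 1.5,112.5,-0.5,0,0.5,0]'
python3 - <<'E'
from h import *
c=manip.camera("side"); cv2.imwrite(f"pics/side12.png",cv2.resize(c["img"][230:390,180:340],None,fx=3.5,fy=3.5,interpolation=cv2.INTER_CUBIC)[:,:,::-1])
E
```

```text
clock: 15.43
eef_pos: [384.5, -298.1, 49.6]
eef_rot: [-1.569, -0.001, -1.778]
wrist_force: [0.4, -0.3, 0.7]
finger_gap: 49.9
```

View pics/side12.png

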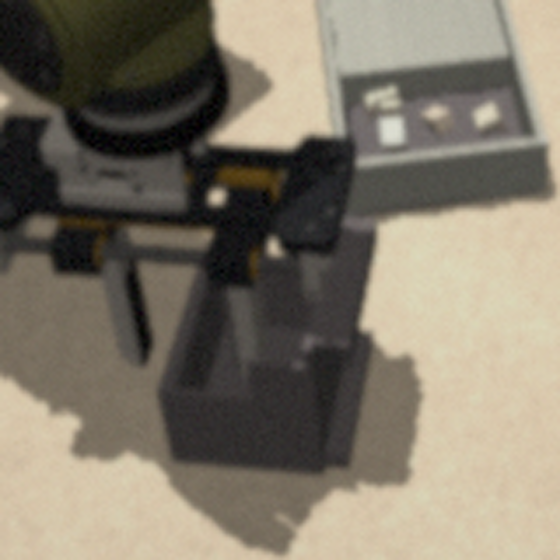

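```bash
python3 -m jog '[0,0,0,0,0,0,0,0,0,0,0,0,0,0,0,0,0,0,0,0,0,0,0,0,0,0,0,0,0,0,0,0,0,0,0,0,0,0,0,0,0,0,0,0,0,0,0,0]' 2 50;  python3 -m jog '[0,-15,0,0,0,0,0,-40,0,0,0,0,0,-80,0,0,0,0,0,-120,0,0,0,0, 0,-120,0,0,0,0,0,-120,0,0,0,0]'
cat >> h.py <<'E'
def binlook(tag,guess,z=None,save=True,free=(0,1,2,3,4,5),names=("side","top")):
    obs=[];C={}
    for n in names:
        c=manip.camera(n);C[n]=c
        gp=proj(c,guess[:3])[0]
        d=[x for x in manip.masks_of("bin0",c)]
        d=sorted(d,key=lambda x:np.hypot(*(np.array(x["xy"])-gp)))
        if d: 
            print(n,np.round(d[0]["xy"]),round(d[0]["score"],2)); obs.append((c,d[0]["pixels"].astype(float)))
        if save: cv2.imwrite(f"pics/{tag}_{n}.png",c["img"][:,:,::-1])
    return C,obs
E
python3 - <<'E'
from h import *
c=manip.camera("side"); cv2.imwrite(f"pics/side13.png",cv2.resize(c["img"][170:390,150:350],None,fx=2.7,fy=2.7,interpolation=cv2.INTER_CUBIC)[:,:,::-1])
E
```

```text
clock: 16.15
eef_pos: [383.8, -297.9, 48.2]
eef_rot: [-1.571, -0.0, -1.78]
wrist_force: [-0.4, -0.8, -0.3]
finger_gap: 7.9
clock: 16.65
eef_pos: [384.2, -298.2, 169.5]
eef_rot: [-1.568, -0.002, -1.779]
wrist_force: [0.4, 0.2, -3.3]
finger_gap: 7.3
```

View pics/side13.png

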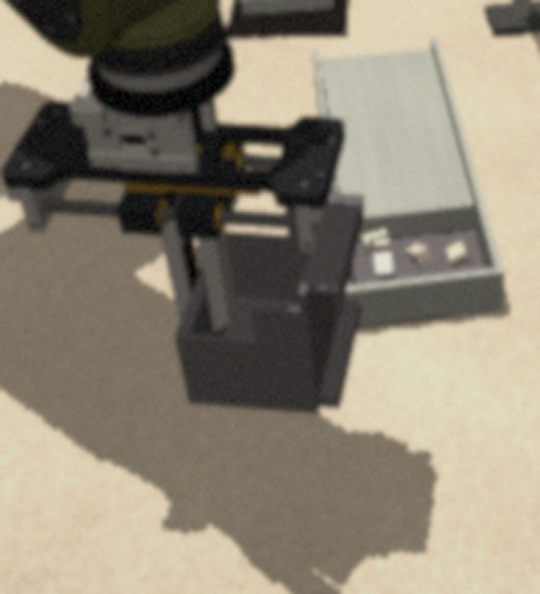

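```bash
cat > pl.py <<'E'
# pl.py yrail dx dz tilt : lip placed at tube + (dx,dz) in the rail frame
import sys,json,os
from plan import *
RA=dict(x=682.0,y=18.0,yaw=.072,T=[-36,0,48.2])
if os.path.exists("rail.json"): RA.update(json.load(open("rail.json")))
def tgt(yr,dx,dz,t):
    Rz=R.from_euler('z',RA["yaw"]); P=np.array([RA["x"],RA["y"],210.])+Rz.apply([dx,yr,dz])
    Rb=Rz*R.from_euler('y',t); pos=P+Rb.apply(np.array(RA["T"])-[48.5,0,94])
    return pos, Rb*R.from_euler('z',-np.pi/2)*R.from_euler('x',-np.pi/2)
def cur():
    st=manip.read_state(); Rt=R.from_euler('xyz',st["eef_rot"]); Rb=Rt*(R.from_euler('z',-np.pi/2)*R.from_euler('x',-np.pi/2)).inv()
    lip=st["eef_pos"]-Rb.apply(np.array(RA["T"])-[48.5,0,94]); Rz=R.from_euler('z',RA["yaw"])
    e=(Rz.inv()*Rb).as_euler('xyz'); l=Rz.inv().apply(lip-[RA["x"],RA["y"],210.])
    F=Rz.inv().apply(st["wrist_force"]); print("lip rel tube",l.round(1),"euler",e.round(3),"F rail",F.round(1),"M",np.round(st["moment"],2),"t",round(st["clock"],2))
    return lip,Rb
if __name__=="__main__":
    lip,Rb=cur()
    if len(sys.argv)>1:
        p,Rt=tgt(*map(float,sys.argv[1:])); d,r=rel(p,Rt); print("tcp",p.round(1),"rel",d.round(1).tolist(),r.round(2).tolist())
E
python3 pl.py -90 -70 24 .38
```

```text
lip rel tube [-239.2 -316.8    3.5] euler [ 0.     0.    -0.281] F rail [-0.1  0.8 -3.4] M [-0.04  0.17 -0.03] t 16.7
tcp [523.4 -83.7 222.8] rel [-238.3, -55.1, 92.5] [-21.62, -15.88, -3.06]
```

```bash
python3 -m jog '[-30,-20,12,-2.7,-2,-0.4, -60,-35,23,-5.4,-4,-0.8, -90,-50,35,-8.1,-6,-1.2, -120,-55,46,-10.8,-8,-1.6, -150,-55,58,-13.5,-10,-2, -180,-55,70,-16.2,-12,-2.4, -210,-55,81,-19,-14,-2.8, -238,-55,92.5,-21.6,-15.9,-3.06, -238,-55,92.5,-21.6,-15.9,-3.06, -238,-55,92.5,-21.6,-15.9,-3.06]'; python3 pl.py -90 -70 24 .38
python3 - <<'E'
from h import *
from pl import *
lip,Rb=cur(); o=lip-Rb.apply([48.5,0,94]); g=np.r_[o,Rb.as_rotvec()]
C,obs=binlook("b14",g)
print("guess",g.round(2))
for o_ in obs:
    print(round(fit(BIN,[o_],g,free=(0,1))[1],3),(fit(BIN,[o_],g,free=(0,1))[0]-g).round(2))
for free in((0,1,2),(0,1,2,3,4,5)):
    p,f=fit(BIN,obs,g,free=free); print(free,round(f,3),(p-g).round(3))
a=C["side"]["img"][90:320,220:440];b=C["top"]["img"][100:300,240:460]
cv2.imwrite("pics/c14.png",np.hstack([cv2.resize(a,(400,418)),cv2.resize(b,(400,418))])[:,:,::-1])
E
```

```text
clock: 17.53
eef_pos: [523.7, -82.9, 220.1]
eef_rot: [-1.955, 0.001, -1.496]
wrist_force: [-0.9, 0.2, -2.8]
finger_gap: 8.1
lip rel tube [-69.7 -89.   20.9] euler [0.001 0.384 0.003] F rail [-0.8  0.2 -2.8] M [-0.09 -0.18  0.  ] t 17.53
tcp [523.4 -83.7 222.8] rel [0.7, -2.4, -1.3] [0.23, 0.17, 0.0]
lip rel tube [-69.7 -89.   20.9] euler [0.001 0.384 0.003] F rail [-0.8  0.2 -2.8] M [-0.09 -0.18  0.  ] t 17.53
side [323. 190.] 0.63
top [185. 215.] 0.84
guess [ 5.3893e+02 -8.1700e+01  1.6195e+02 -1.0000e-02  3.8000e-01  7.0000e-02]
0.19 [1.44 1.64 0.   0.   0.   0.  ]
1.0 [0. 0. 0. 0. 0. 0.]
(0, 1, 2) 0.591 [ 3.248 13.337 -9.089  0.     0.     0.   ]
(0, 1, 2, 3, 4, 5) 0.591 [ 2.702  1.586 -2.857 -0.043 -0.016  0.005]
```

View pics/c14.png

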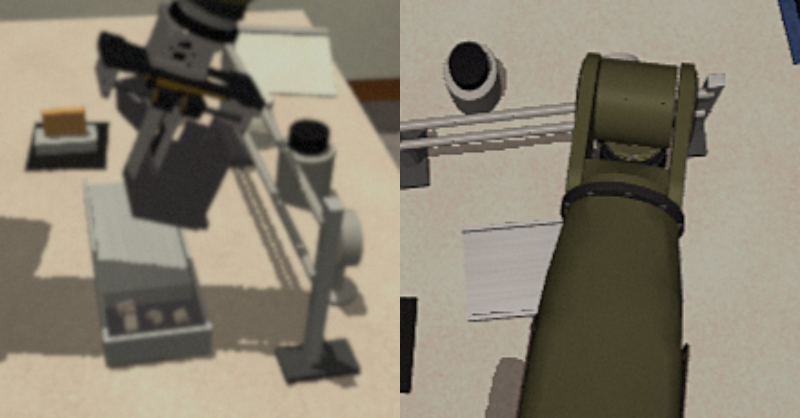

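```bash
python3 pl.py -90 -5 25 .38; python3 -m jog '[0.7,-2.4,-1.3,0.2,0.2,0,0.7,-2.4,-1.3,0.2,0.2,0,0.7,-2.4,-1.3,0.2,0.2,0]';  python3 pl.py -90 -5 25 .38
```

```text
lip rel tube [-70.5 -91.4  23.9] euler [-0.     0.38  -0.001] F rail [ 1.1 -1.  -3. ] M [-0.04 -0.21  0.02] t 17.73
tcp [588.3 -79.  223.8] rel [-1.4, -25.3, 60.5] [-0.0, -0.07, -0.02]
clock: 17.98
eef_pos: [523.1, -85.4, 226.3]
eef_rot: [-1.946, -0.002, -1.503]
wrist_force: [-0.3, -0.1, -2.2]
finger_gap: 7.7
lip rel tube [-70.5 -92.1  28. ] euler [-0.002  0.375 -0.005] F rail [-0.3 -0.1 -2.2] M [-0.04 -0.17 -0.01] t 17.98
tcp [588.3 -79.  223.8] rel [-2.0, -21.6, 61.8] [-0.28, -0.24, 0.01]
```

```bash
python3 -m jog '[-0.5,-5,15,0,0,0, -1,-10,30,-0.1,0,0, -1.5,-15,44,-0.2,-0.1,0, -2,-19,55,-0.3,-0.2,0, -2,-21.6,61.8,-0.3,-0.2,0, -2,-21.6,61.8,-0.3,-0.2,0, -2,-21.6,61.8,-0.3,-0.2,0, -2,-21.6,61.8,-0.3,-0.2,0]';  python3 pl.py -90 5 25 .38; python3 - <<'E'
from h import *
c=manip.camera("side"); cv2.imwrite(f"pics/side15.png",cv2.resize(c["img"][120:260,300:440],None,fx=4.2,fy=4.2,interpolation=cv2.INTER_CUBIC)[:,:,::-1])
E
```

```text
clock: 18.65
eef_pos: [588.0, -78.5, 223.3]
eef_rot: [-1.952, -0.0, -1.499]
wrist_force: [-0.4, -0.1, -2.6]
finger_gap: 7.6
lip rel tube [ -5.2 -89.5  24.4] euler [-0.     0.381 -0.   ] F rail [-0.4 -0.1 -2.6] M [-0.03 -0.2   0.03] t 18.65
tcp [598.2 -78.3 223.8] rel [0.5, -4.3, 9.3] [0.08, -0.0, 0.0]
```

View pics/side15.png

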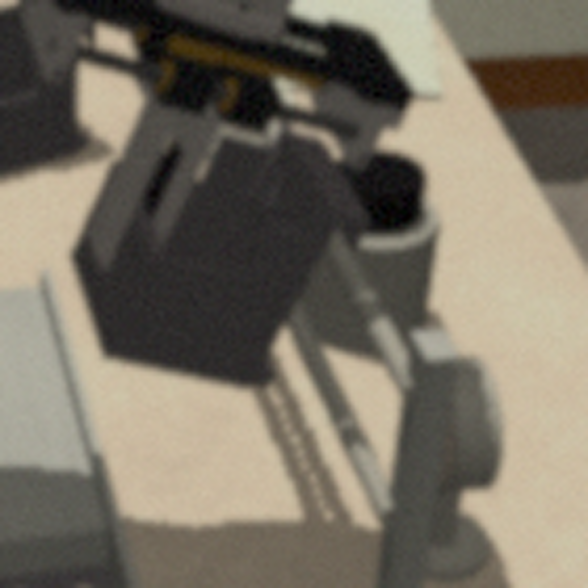

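```bash
python3 -m jog '[0,-1.8,4.6,0,0,0, 0,-3.7,9.3,0,0,0, 0,-4.4,11.5,0,0,0, 0,-4.4,11.5,0,0,0,0,-4.4,11.5,0,0,0]';  python3 pl.py; python3 -m jog '[0,-0.4,0.9,0,0,0, 0,-0.7,1.9,0,0,0, 0,-0.7,1.9,0,0,0]';  python3 pl.py;python3 -m jog '[0,-0.4,0.9,0,0,0, 0,-0.7,1.9,0,0,0, 0,-0.7,1.9,0,0,0]';  python3 pl.py
```

```text
clock: 19.12
eef_pos: [600.8, -77.4, 222.8]
eef_rot: [-1.952, -0.0, -1.498]
wrist_force: [-0.2, 0.7, -3.3]
finger_gap: 7.9
lip rel tube [  7.6 -89.3  23.9] euler [-0.     0.382  0.   ] F rail [-0.2  0.7 -3.3] M [-0.03 -0.16  0.02] t 19.12
clock: 19.37
eef_pos: [602.8, -77.3, 223.0]
eef_rot: [-1.952, -0.0, -1.499]
wrist_force: [-0.3, 0.7, -2.3]
finger_gap: 7.6
lip rel tube [  9.6 -89.4  24.1] euler [-0.     0.381  0.   ] F rail [-0.2  0.8 -2.3] M [-0.03 -0.21  0.01] t 19.37
clock: 19.62
eef_pos: [604.8, -77.2, 223.0]
eef_rot: [-1.952, -0.0, -1.499]
wrist_force: [-0.6, -0.2, -1.7]
finger_gap: 7.5
lip rel tube [ 11.6 -89.4  24. ] euler [-0.     0.381  0.   ] F rail [-0.6 -0.2 -1.7] M [-0.05 -0.16 -0.02] t 19.62
```

```bash
for i in 1; do python3 -m jog '[0,-0.3,0.8,0,0,0, 0,-0.6,1.5,0,0,0, 0,-0.6,1.5,0,0,0]';  python3 pl.py; done; python3 -m jog '[0,-0.3,0.8,0,0,0, 0,-0.6,1.5,0,0,0, 0,-0.6,1.5,0,0,0]';  python3 pl.py
```

```text
clock: 19.87
eef_pos: [605.0, -77.2, 223.2]
eef_rot: [-1.957, 0.0, -1.499]
wrist_force: [-15.9, -0.4, 1.7]
finger_gap: 7.8
lip rel tube [ 11.8 -89.5  23.8] euler [ 0.     0.386 -0.   ] F rail [-15.9   0.8   1.7] M [-0.15  2.62  0.  ] t 19.87
clock: 20.12
eef_pos: [605.1, -77.3, 223.5]
eef_rot: [-1.962, 0.001, -1.5]
wrist_force: [-31.3, -0.5, 5.8]
finger_gap: 7.5
lip rel tube [ 12.  -89.6  23.6] euler [ 0.001  0.391 -0.001] F rail [-31.3   1.8   5.8] M [-0.22  5.41 -0.04] t 20.12
```

```bash
echo '{"x":681.4}'>rail.json; python3 -m jog '[0,1,-2.6,0,0,0, 0,1.6,-4.4,0,0,0, 0,1.6,-4.4,0,0,0,0,1.6,-4.4,0,0,0]';  python3 pl.py -90 9.83 21.9 .38;  python3 pl.py -90 4.64 8.9 .38
```

```text
clock: 20.45
eef_pos: [603.4, -77.3, 223.2]
eef_rot: [-1.952, -0.0, -1.499]
wrist_force: [0.1, 0.4, -2.1]
finger_gap: 7.8
lip rel tube [ 10.8 -89.4  24.3] euler [-0.     0.381  0.   ] F rail [ 0.2  0.4 -2.1] M [ 0.01 -0.19  0.02] t 20.45
tcp [602.5 -77.9 220.7] rel [0.6, 2.6, -0.0] [0.05, 0.01, 0.01]
lip rel tube [ 10.8 -89.4  24.3] euler [-0.     0.381  0.   ] F rail [ 0.2  0.4 -2.1] M [ 0.01 -0.19  0.02] t 20.45
tcp [597.3 -78.3 207.7] rel [0.6, 16.6, 0.0] [0.05, 0.01, 0.01]
```

```bash
python3 -m jog '[0.3,5,0,0,0,0, 0.5,10,0,0,0,0, 0.5,15,0,0,0,0, 0.5,16.6,0,0,0,0,0.5,16.6,0,0,0,0,0.5,16.6,0,0,0,0]';  python3 pl.py; python3 -m jog '[0,2,0,0,0,0, 0,4,0,0,0,0, 0,6,0,0,0,0, 0,6,0,0,0,0,0,6,0,0,0,0]';  python3 pl.py -90 .93 -.4 .38
```

```text
clock: 20.95
eef_pos: [597.2, -78.3, 207.7]
eef_rot: [-1.952, -0.0, -1.499]
wrist_force: [0.6, -0.6, -2.7]
finger_gap: 7.6
lip rel tube [  4.5 -89.9   8.7] euler [-0.     0.381  0.   ] F rail [ 0.6 -0.7 -2.7] M [-0.05 -0.2   0.  ] t 20.95
clock: 21.37
eef_pos: [594.9, -78.4, 202.0]
eef_rot: [-1.952, -0.0, -1.499]
wrist_force: [-0.7, 0.0, -1.7]
finger_gap: 7.9
lip rel tube [  2.2 -89.9   3.1] euler [-0.     0.381  0.   ] F rail [-0.7  0.1 -1.7] M [-0.03 -0.19  0.02] t 21.37
tcp [593.6 -78.6 198.4] rel [0.1, 3.9, 0.1] [0.08, 0.01, 0.01]
```

```bash
python3 -m jog '[0,1.5,0,0,0,0, 0,3,0,0,0,0, 0,3,0,0,0,0]';  python3 pl.py; python3 -m jog '[0,0.6,0,0,0,0, 0,1.2,0,0,0,0, 0,1.2,0,0,0,0]';  python3 pl.py;python3 - <<'E'
from h import *
c=manip.camera("side"); cv2.imwrite(f"pics/side16.png",cv2.resize(c["img"][120:260,300:440],None,fx=4.2,fy=4.2,interpolation=cv2.INTER_CUBIC)[:,:,::-1])
E
```

```text
clock: 21.62
eef_pos: [593.7, -78.5, 199.0]
eef_rot: [-1.952, -0.0, -1.499]
wrist_force: [-0.7, 0.0, -2.5]
finger_gap: 7.4
lip rel tube [  1.  -89.9   0.1] euler [-0.     0.382  0.   ] F rail [-0.7  0.1 -2.5] M [-0.09 -0.22  0.  ] t 21.62
clock: 21.87
eef_pos: [593.6, -78.5, 198.5]
eef_rot: [-1.951, -0.0, -1.499]
wrist_force: [0.6, 0.3, -0.1]
finger_gap: 7.8
lip rel tube [  0.9 -89.9  -0.4] euler [-0.    0.38  0.  ] F rail [ 0.6  0.2 -0.1] M [-0.08 -0.42 -0.07] t 21.87
```

View pics/side16.png

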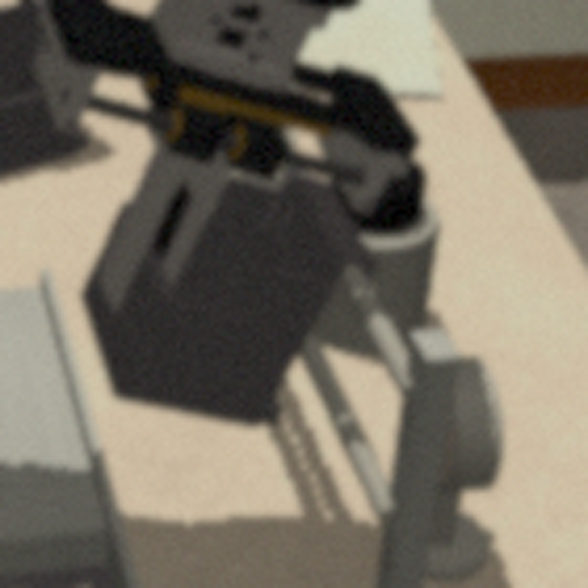

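```bash
for a in ".5 .3 .3" ".4 .4 .22" ".3 .4 .14" ".2 .4 .08" ".1 .3 .025"; do python3 pl.py -90 $a|tail -1; done
```

```text
tcp [594.4 -78.5 191.5] rel [0.1, 6.1, 3.3] [4.61, 0.01, 0.02]
tcp [596.1 -78.4 184.1] rel [0.1, 12.3, 7.6] [9.19, 0.01, 0.02]
tcp [598.3 -78.2 176.8] rel [0.1, 18.3, 12.5] [13.78, 0.01, 0.02]
tcp [600.4 -78.1 171.5] rel [0.1, 22.5, 16.4] [17.22, 0.01, 0.02]
tcp [602.6 -77.9 166.6] rel [0.1, 26.2, 20.2] [20.37, 0.01, 0.02]
```

```bash
python3 -m jog '[0,3,1.6,2.3,0,0, 0,6.1,3.3,4.6,0,0, 0,9.2,5.4,6.9,0,0, 0,12.3,7.6,9.2,0,0, 0,12.3,7.6,9.2,0,0]';  python3 pl.py -90 .3 .4 .14;  python3 pl.py -90 .1 .3 .03
```

```text
clock: 22.33
eef_pos: [595.4, -78.4, 183.9]
eef_rot: [-1.79, -0.0, -1.499]
wrist_force: [0.8, -0.4, -3.1]
finger_gap: 7.8
lip rel tube [ -0.3 -89.9   0.2] euler [-0.     0.219  0.   ] F rail [ 0.7 -0.4 -3.1] M [-0.06 -0.08  0.01] t 22.33
tcp [598.3 -78.2 176.8] rel [0.1, 6.2, 4.4] [4.55, 0.01, 0.0]
lip rel tube [ -0.3 -89.9   0.2] euler [-0.     0.219  0.   ] F rail [ 0.7 -0.4 -3.1] M [-0.06 -0.08  0.01] t 22.33
tcp [602.4 -77.9 167.1] rel [0.1, 14.9, 10.5] [10.85, 0.01, 0.0]
```

```bash
python3 -m jog '[0,3,2.1,2.2,0,0, 0,6.2,4.4,4.55,0,0, 0,10,7,7.3,0,0, 0,12.5,8.8,9.1,0,0, 0,14.9,10.5,10.85,0,0, 0,14.9,10.5,10.85,0,0,0,14.9,10.5,10.85,0,0]';  python3 pl.py;  python3 - <<'E'
from h import *
c=manip.camera("side"); cv2.imwrite(f"pics/side17.png",cv2.resize(c["img"][120:260,300:440],None,fx=4.2,fy=4.2,interpolation=cv2.INTER_CUBIC)[:,:,::-1])
E
```

```text
clock: 22.92
eef_pos: [602.6, -77.9, 167.4]
eef_rot: [-1.604, -0.0, -1.499]
wrist_force: [0.0, 0.5, -2.2]
finger_gap: 7.7
lip rel tube [  0.5 -89.9   0.3] euler [-0.     0.033  0.   ] F rail [ 0.1  0.5 -2.2] M [-0.03  0.06 -0.03] t 22.92
```

View pics/side17.png

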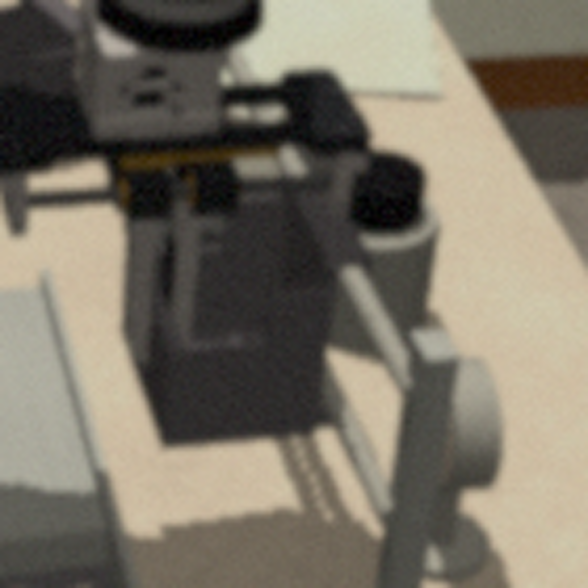

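```bash
python3 -m jog '[0,0.4,0,0.5,0,0, 0,0.4,0,0.9,0,0,0,0.4,0,0.9,0,0]';python3 pl.py; python3 -m jog '[0,0,0,0,0,0,0,0,0,0,0,0,0,0,0,0,0,0,0,0,0,0,0,0,0,0,0,0,0,0]' 30;  python3 pl.py;  python3 -m jog '[0,-10,0,0,0,0,0,-30,0,0,0,0,0,-60,0,0,0,0,0,-95,0,0,0,0,0,-95,0,0,0,0]'; python3 - <<'E'
from h import *
c=manip.camera("side"); cv2.imwrite(f"pics/side18.png",cv2.resize(c["img"][120:260,300:440],None,fx=4.2,fy=4.2,interpolation=cv2.INTER_CUBIC)[:,:,::-1])
E
```

```text
clock: 23.22
eef_pos: [602.7, -77.8, 166.7]
eef_rot: [-1.586, -0.0, -1.498]
wrist_force: [-0.4, -0.3, -2.6]
finger_gap: 7.9
lip rel tube [ -0.2 -89.9   1.2] euler [-0.     0.016  0.   ] F rail [-0.5 -0.3 -2.6] M [-0.09  0.11 -0.03] t 23.22
clock: 23.63
eef_pos: [602.9, -77.8, 166.9]
eef_rot: [-1.586, -0.0, -1.499]
wrist_force: [-0.9, 1.1, -0.3]
finger_gap: 29.5
lip rel tube [ -0.  -89.9   1.4] euler [-0.     0.015  0.   ] F rail [-0.8  1.2 -0.3] M [-0.05  0.07 -0.02] t 23.63
clock: 24.05
eef_pos: [605.9, -77.9, 269.7]
eef_rot: [-1.576, -0.003, -1.498]
wrist_force: [0.1, -0.5, 0.1]
finger_gap: 30.1
```

View pics/side18.png

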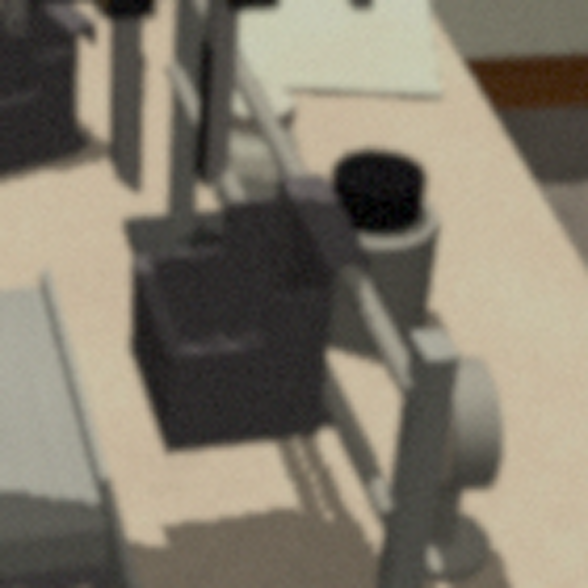

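```bash
python3 plan.py 440 150 240 -1.17; python3 -m jog '[0,0,-40,0,0,0,-40,10,-80,0,-4,0,-80,20,-110,0,-8,0,-120,30,-140,0,-12,0,-160,30,-160,0,-16,0,-200,30,-175,0,-19,0,-215,30,-182,0,-19,0,-215,30,-182,0,-19,0,-215,30,-182,0,-19,0]'; python3 - <<'E'
from h import *
g=[559,403,0,.4]
for n in("side","top"):
    c=manip.camera(n); cv2.imwrite(f"pics/{n}19.png",c["img"][:,:,::-1])
    d=manip.masks_of("bin0",c); print(n,[(np.round(x["xy"]),round(x["score"],2),int(x["pixels"].sum())) for x in d])
    for x in d:
        q=x["xy"]; 
        if np.hypot(*(proj(c,[559,403,40])[0]-q))<25: print("A",fit(BIN,[(c,x["pixels"].astype(float))],g))
        h0=[681.4+6.5-48.4,18-90-3.5,116,.072]
        if np.hypot(*(proj(c,[640,-75,150])[0]-q))<25: 
            p,f=fit(BIN,[(c,x["pixels"].astype(float))],h0); print("B",p-h0,f)
E
```

```text
[-239.3, 27.1, -148.2] [0.52, -18.82, 0.03] 24.1
clock: 24.85
eef_pos: [405.3, 125.5, 234.5]
eef_rot: [-1.586, 0.005, -1.163]
wrist_force: [-0.0, -0.3, -0.5]
finger_gap: 30.1
side [(array([360., 199.]), 0.79, 2614), (array([304., 139.]), 0.57, 1282)]
B [ 0.92183402  2.9389044   0.         -0.01101322] 0.09964463739695484
A (array([5.60357597e+02, 4.05722121e+02, 0.00000000e+00, 3.60548927e-01]), np.float64(0.1080604772980136))
top [(array([371., 231.]), 0.66, 26), (array([185., 210.]), 0.56, 1517)]
A (array([5.57564195e+02, 4.05225488e+02, 0.00000000e+00, 3.81248639e-01]), np.float64(0.1080162115744715))
```

View pics/top19.png

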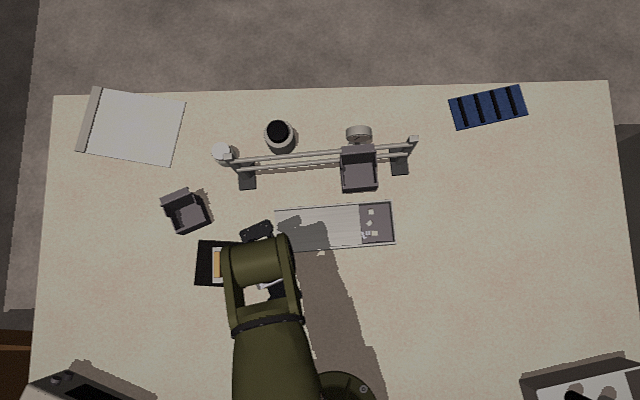

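View pics/side19.png

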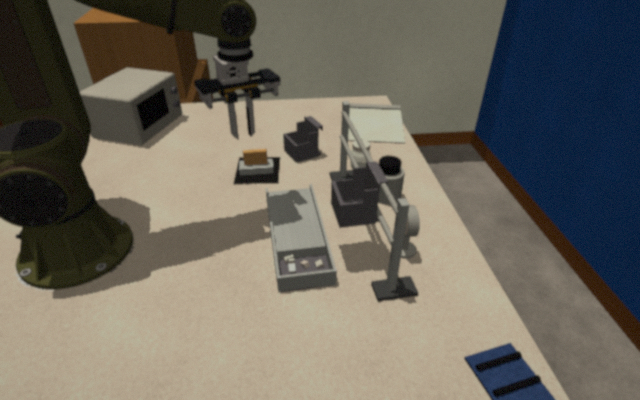

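```bash
python3 plan.py 525.2 390.8 165 -1.181
```

```text
[-200.1, 67.1, 214.7] [0.87, 0.75, -0.27] 25.05
```

```bash
python3 -m jog '[-25,5,27,0.2,0,0,-50,10,54,0.4,0,0,-75,20,81,0.8,0.5,-0.2,-100,30,108,0.8,0.7,-0.2,-125,40,135,0.9,0.7,-0.2,-150,50,162,0.9,0.7,-0.2,-175,60,189,0.9,0.7,-0.2,-200,67,214.7,0.9,0.7,-0.2,-200,67,214.7,0.9,0.7,-0.2,-200,67,214.7,0.9,0.7,-0.2]' 50; python3 -m jog '[0,0,0,0,0,0,0,0,0,0,0,0]'; python3 plan.py 525.2 390.8 48.2 -1.181;  python3 - <<'E'
from h import *
for n,(y,x) in(("side",(70,230)),("top",(150,130))):
    c=manip.camera(n); cv2.imwrite(f"pics/{n}20.png",cv2.resize(c["img"][y:y+120,x:x+120],(400,400),interpolation=cv2.INTER_CUBIC)[:,:,::-1])
cv2.imwrite("pics/c20.png",np.hstack([cv2.imread("pics/side20.png"),cv2.imread("pics/top20.png")]))
E
```

```text
clock: 25.88
eef_pos: [525.2, 391.3, 163.0]
eef_rot: [-1.573, 0.001, -1.179]
wrist_force: [-0.5, -0.7, -0.3]
finger_gap: 50.1
clock: 26.05
eef_pos: [525.1, 390.3, 166.1]
eef_rot: [-1.569, 0.001, -1.181]
wrist_force: [-0.5, 0.0, 0.5]
finger_gap: 49.9
[-0.2, 117.9, 0.1] [-0.09, 0.01, -0.08] 26.05
```

View pics/c20.png

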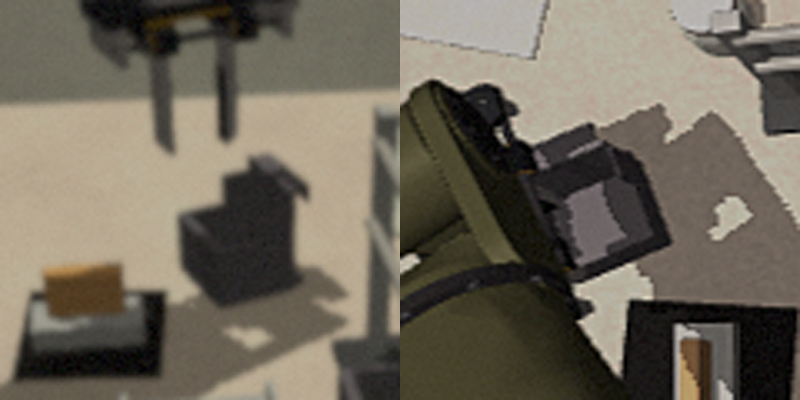

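```bash
python3 -m jog '[0,35,0,0,0,0,0,60,0,0,0,0,0,80,0,0,0,0,0,80,0,0,0,0,0,80,0,0,0,0]'; python3 - <<'E'
from h import *
for n,(y,x) in(("side",(80,250)),("top",(160,140))):
    c=manip.camera(n); cv2.imwrite(f"pics/{n}21.png",cv2.resize(c["img"][y:y+90,x:x+90],(400,400),interpolation=cv2.INTER_CUBIC)[:,:,::-1])
cv2.imwrite("pics/c21.png",np.hstack([cv2.imread("pics/side21.png"),cv2.imread("pics/top21.png")]))
E
python3 plan.py 525.2 390.8 48.2 -1.181
```

```text
clock: 26.57
eef_pos: [524.6, 391.3, 85.8]
eef_rot: [-1.57, 0.001, -1.18]
wrist_force: [0.2, 0.4, 1.1]
finger_gap: 50.2
[1.2, 39.4, -0.8] [-0.21, 0.09, -0.11] 26.6667
```

View pics/c21.png

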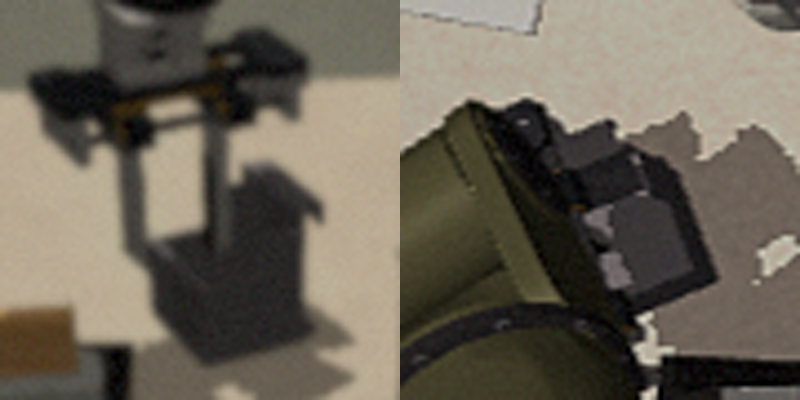

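The fingers straddle the front wall: the inner one is inside the bin (about px 215,240 of the crop) and the outer one is in front (about 135,240). I'll go down and grip.

```bash
python3 -m jog '[0.5,20,0,0,0,0,0.8,35,0,0,0,0,0.8,37.8,0,0,0,0,0.8,37.8,0,0,0,0,0.8,37.8,0,0,0,0]';  python3 -m jog '[0,0,0,0,0,0,0,0,0,0,0,0,0,0,0,0,0,0,0,0,0,0,0,0,0,0,0,0,0,0,0,0,0,0,0,0,0,0,0,0,0,0,0,0,0,0,0,0]' 2 50;  python3 -m jog '[0,-15,0,0,0,0,0,-40,0,0,0,0,0,-80,0,0,0,0,0,-120,0,0,0,0, 0,-120,0,0,0,0,0,-120,0,0,0,0]'; python3 - <<'E'
from h import *
for n,(y,x) in(("side",(60,230)),("top",(150,130))):
    c=manip.camera(n); cv2.imwrite(f"pics/{n}22.png",cv2.resize(c["img"][y:y+120,x:x+120],(400,400),interpolation=cv2.INTER_CUBIC)[:,:,::-1])
cv2.imwrite("pics/c22.png",np.hstack([cv2.imread("pics/side22.png"),cv2.imread("pics/top22.png")]))
E
```

```text
clock: 27.08
eef_pos: [525.5, 391.6, 49.3]
eef_rot: [-1.568, 0.002, -1.179]
wrist_force: [-0.5, -0.5, 0.4]
finger_gap: 50.0
clock: 27.75
eef_pos: [524.9, 391.2, 47.6]
eef_rot: [-1.57, 0.001, -1.179]
wrist_force: [0.3, 0.1, -0.1]
finger_gap: 7.4
clock: 28.25
eef_pos: [525.4, 391.4, 169.7]
eef_rot: [-1.566, 0.002, -1.179]
wrist_force: [0.4, 0.1, -2.7]
finger_gap: 7.9
```

View pics/c22.png

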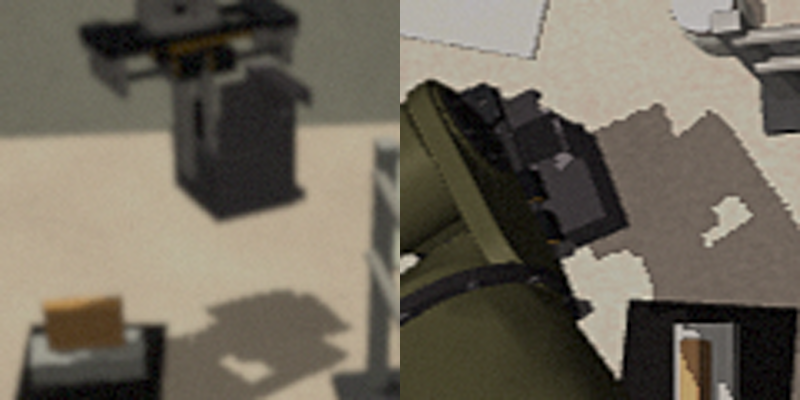

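```bash
echo '{"x":681.4,"T":[-36,0,47.7]}'>rail.json; python3 pl.py 90 -70 26 .38
```

```text
lip rel tube [-49.5 409.5   2.3] euler [0.001 0.001 0.32 ] F rail [-1.   0.  -2.4] M [-0.05  0.1   0.04] t 28.35
tcp [509.7  95.9 224.3] rel [266.8, -58.4, -126.2] [-21.5, 18.1, 3.43]
```

```bash
python3 -m jog '[10,-20,-25,-2,2,0.3, 35,-40,-45,-5,4,0.7, 65,-58,-60,-8,6,1.2, 100,-58,-72,-11,8.5,1.6, 135,-58,-82,-14,11,2.1, 170,-58,-93,-17,13.5,2.6, 205,-58,-106,-19.5,16,3, 240,-58,-118,-21.5,18.1,3.43, 266.8,-58.4,-126.2,-21.5,18.1,3.43, 266.8,-58.4,-126.2,-21.5,18.1,3.43]'; python3 -m jog '[0,0,0,0,0,0,0,0,0,0,0,0,0,0,0,0,0,0]'; python3 pl.py 90 -5 25 .38; python3 - <<'E'
from h import *
from pl import *
lip,Rb=cur(); o=lip-Rb.apply([48.5,0,94]); g=np.r_[o,Rb.as_rotvec()]
C,obs=binlook("b23",g,names=("side",))
p,f=fit(BIN,obs,g,free=(0,1)); print(f,p-g)
cv2.imwrite("pics/c23.png",cv2.resize(C["side"]["img"][90:290,250:450],(600,600))[:,:,::-1])
E
```

```text
clock: 29.18
eef_pos: [510.1, 91.6, 223.4]
eef_rot: [-1.953, -0.0, -1.504]
wrist_force: [0.3, -0.3, -1.4]
finger_gap: 7.6
clock: 29.43
eef_pos: [509.8, 97.1, 224.8]
eef_rot: [-1.95, 0.001, -1.497]
wrist_force: [-0.3, 0.8, -2.5]
finger_gap: 7.8
lip rel tube [-69.9  91.3  26.5] euler [0.001 0.379 0.002] F rail [-0.3  0.9 -2.5] M [-0.07 -0.18 -0.01] t 29.43
tcp [574.5 100.5 223.3] rel [1.3, -22.7, 60.8] [-0.05, 0.09, -0.03]
lip rel tube [-69.9  91.3  26.5] euler [0.001 0.379 0.002] F rail [-0.3  0.9 -2.5] M [-0.07 -0.18 -0.01] t 29.43
side [310. 143.] 0.9
0.2069782210097939 [3.02594407 2.56367035 0.         0.         0.         0.        ]
```

View pics/c23.png

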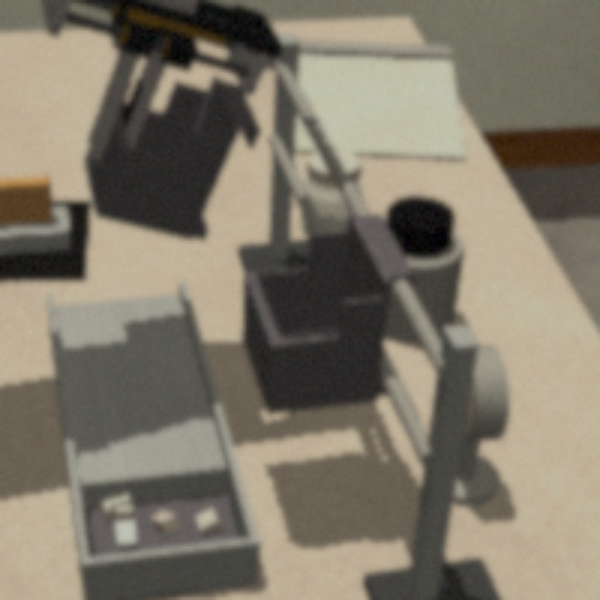

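```bash
python3 -m jog '[0.3,-6,15,0,0,0, 0.6,-11,30,0,0,0, 1,-16.5,44,0,0,0, 1.3,-20.5,55,0,0.1,0, 1.3,-22.7,60.8,0,0.1,0, 1.3,-22.7,60.8,0,0.1,0,1.3,-22.7,60.8,0,0.1,0]';  python3 pl.py; python3 -m jog '[0,-1.8,4.6,0,0,0, 0,-3.7,9.3,0,0,0, 0,-4.4,11.5,0,0,0, 0,-4.4,11.5,0,0,0,0,-4.4,11.5,0,0,0]';  python3 pl.py; python3 -m jog '[0,-0.4,0.9,0,0,0, 0,-0.7,1.9,0,0,0, 0,-0.7,1.9,0,0,0]';  python3 pl.py
```

```text
clock: 30.12
eef_pos: [574.5, 99.9, 223.8]
eef_rot: [-1.949, 0.0, -1.5]
wrist_force: [0.1, -0.1, -2.2]
finger_gap: 7.8
lip rel tube [-5.1 89.3 25.6] euler [ 0.     0.379 -0.001] F rail [ 0.1 -0.1 -2.2] M [-0.06 -0.18  0.  ] t 30.12
clock: 30.53
eef_pos: [587.1, 100.4, 223.9]
eef_rot: [-1.949, 0.0, -1.5]
wrist_force: [0.0, 0.1, -1.9]
finger_gap: 7.6
lip rel tube [ 7.5 88.8 25.7] euler [ 0.     0.378 -0.001] F rail [ 0.   0.1 -1.9] M [-0.04 -0.19 -0.  ] t 30.53
clock: 30.78
eef_pos: [589.2, 100.5, 224.0]
eef_rot: [-1.949, 0.0, -1.5]
wrist_force: [0.5, -1.0, -1.6]
finger_gap: 7.4
lip rel tube [ 9.6 88.8 25.8] euler [ 0.     0.378 -0.001] F rail [ 0.5 -1.  -1.6] M [ 0.   -0.2   0.04] t 30.78
```

```bash
python3 -m jog '[0,-0.3,0.8,0,0,0, 0,-0.6,1.5,0,0,0, 0,-0.6,1.5,0,0,0]';  python3 pl.py; python3 -m jog '[0,-0.3,0.8,0,0,0, 0,-0.6,1.5,0,0,0, 0,-0.6,1.5,0,0,0]';  python3 pl.py;python3 -m jog '[0,-0.2,0.5,0,0,0, 0,-0.4,1,0,0,0, 0,-0.4,1,0,0,0]';  python3 pl.py
```

```text
clock: 31.03
eef_pos: [590.9, 100.6, 223.9]
eef_rot: [-1.949, 0.0, -1.5]
wrist_force: [0.6, -0.2, -1.4]
finger_gap: 7.8
lip rel tube [11.3 88.7 25.8] euler [ 0.     0.378 -0.002] F rail [ 0.6 -0.3 -1.4] M [-0.08 -0.21  0.03] t 31.03
clock: 31.28
eef_pos: [592.2, 100.7, 223.9]
eef_rot: [-1.95, 0.0, -1.5]
wrist_force: [-3.0, -1.1, -0.9]
finger_gap: 7.8
lip rel tube [12.7 88.7 25.7] euler [ 0.     0.379 -0.001] F rail [-3.  -0.9 -0.9] M [-0.21  0.39  0.06] t 31.28
clock: 31.53
eef_pos: [592.4, 100.7, 224.1]
eef_rot: [-1.953, 0.0, -1.5]
wrist_force: [-12.6, -2.5, 1.8]
finger_gap: 8.0
lip rel tube [12.8 88.7 25.6] euler [ 0.     0.382 -0.001] F rail [-12.7  -1.6   1.8] M [-0.41  2.17  0.11] t 31.53
```

```bash
python3 -m jog '[0,0.6,-1.5,0,0,0, 0,1,-2.6,0,0,0, 0,1,-2.6,0,0,0,0,1,-2.6,0,0,0]';  python3 pl.py 90 9.83 21.8 .38;  python3 pl.py 90 2.3 3.2 .38
```

```text
clock: 31.87
eef_pos: [590.8, 100.6, 224.0]
eef_rot: [-1.948, 0.0, -1.5]
wrist_force: [0.0, 0.4, -1.8]
finger_gap: 7.8
lip rel tube [11.2 88.8 25.9] euler [ 0.     0.377 -0.001] F rail [ 0.1  0.4 -1.8] M [-0.04 -0.19 -0.02] t 31.87
tcp [589.3 101.6 220.1] rel [-1.1, 4.1, 0.2] [-0.14, -0.08, -0.06]
lip rel tube [11.2 88.8 25.9] euler [ 0.     0.377 -0.001] F rail [ 0.1  0.4 -1.8] M [-0.04 -0.19 -0.02] t 31.87
tcp [581.8 101.1 201.5] rel [-1.0, 24.2, 0.0] [-0.14, -0.08, -0.06]
```

```bash
python3 -m jog '[-0.5,5,0,0,0,0, -1,10,0,-0.1,-0.1,0, -1,15,0,-0.1,-0.1,0, -1,20,0,-0.1,-0.1,0,-1,24.2,0,-0.1,-0.1,0,-1,24.2,0,-0.1,-0.1,0,-1,24.2,0,-0.1,-0.1,0]';  python3 pl.py; python3 -m jog '[0,1.5,0,0,0,0, 0,3,0,0,0,0, 0,3,0,0,0,0]';  python3 pl.py;  python3 -m jog '[0,0.6,0,0,0,0, 0,1.2,0,0,0,0, 0,1.2,0,0,0,0]';  python3 pl.py;python3 - <<'E'
from h import *
c=manip.camera("side"); cv2.imwrite(f"pics/side24.png",cv2.resize(c["img"][90:250,270:430],None,fx=3.7,fy=3.7,interpolation=cv2.INTER_CUBIC)[:,:,::-1])
E
```

```text
clock: 32.45
eef_pos: [581.6, 101.0, 201.3]
eef_rot: [-1.951, 0.001, -1.499]
wrist_force: [-0.6, -0.7, -1.8]
finger_gap: 7.5
lip rel tube [ 2.1 90.   3. ] euler [0.001 0.38  0.   ] F rail [-0.7 -0.6 -1.8] M [ 0.02 -0.15  0.  ] t 32.45
clock: 32.7
eef_pos: [580.5, 100.9, 198.5]
eef_rot: [-1.951, 0.001, -1.499]
wrist_force: [0.5, 0.1, -2.2]
finger_gap: 7.6
lip rel tube [ 1.  89.9  0.2] euler [0.001 0.38  0.   ] F rail [ 0.5  0.1 -2.2] M [-0.03 -0.16  0.05] t 32.7
clock: 32.95
eef_pos: [580.3, 100.9, 197.7]
eef_rot: [-1.95, 0.001, -1.499]
wrist_force: [0.9, 0.5, -0.8]
finger_gap: 7.8
lip rel tube [ 0.7 89.9 -0.5] euler [0.001 0.379 0.   ] F rail [ 0.9  0.4 -0.8] M [ 0.03 -0.32 -0.04] t 32.95
```

View pics/side24.png

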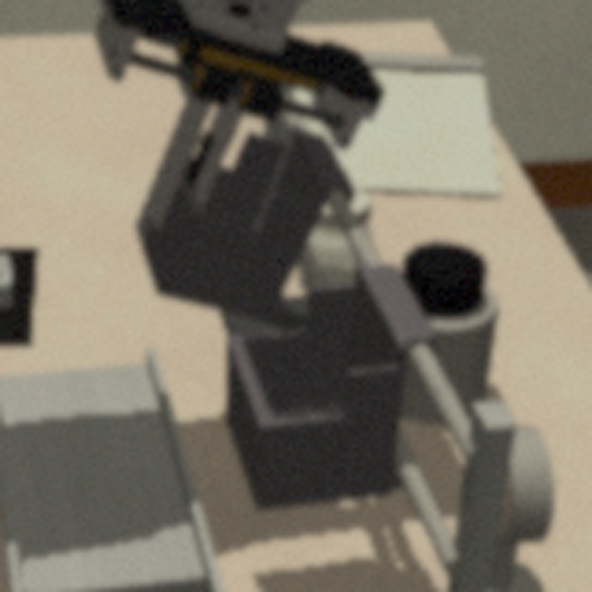

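Hooked, with contact at the expected height. Now I'll swing it down.

```bash
for a in ".5 .3 .3" ".4 .4 .22" ".3 .4 .14" ".2 .4 .08" ".1 .3 .03"; do python3 pl.py 90 $a|tail -1; done; python3 -m jog '[0,3,1.6,2.3,0,0, 0,6.1,3.3,4.6,0,0, 0,9.2,5.4,6.9,0,0, 0,12.3,7.6,9.2,0,0, 0,12.3,7.6,9.2,0,0]';  python3 pl.py 90 .1 .3 .03
```

```text
tcp [581.3 101.  191. ] rel [-0.0, 5.9, 3.4] [4.54, 0.02, -0.05]
tcp [583.  101.1 183.7] rel [-0.0, 12.1, 7.8] [9.12, 0.02, -0.05]
tcp [585.3 101.3 176.3] rel [-0.0, 18.0, 12.7] [13.71, 0.02, -0.05]
tcp [587.4 101.5 171. ] rel [-0.0, 22.2, 16.6] [17.14, 0.02, -0.05]
tcp [589.4 101.6 166.6] rel [-0.0, 25.6, 20.1] [20.01, 0.01, -0.06]
clock: 33.42
eef_pos: [582.2, 101.1, 183.2]
eef_rot: [-1.789, 0.001, -1.499]
wrist_force: [0.3, 0.2, -0.6]
finger_gap: 7.7
lip rel tube [-0.5 90.   0.1] euler [0.001 0.218 0.   ] F rail [ 0.3  0.1 -0.6] M [-0.01  0.01  0.03] t 33.42
tcp [589.4 101.6 166.6] rel [0.1, 14.7, 10.7] [10.77, 0.02, -0.05]
```

```bash
python3 -m jog '[0,3,2.2,2.2,0,0, 0,6.1,4.5,4.5,0,0, 0,9.9,7.2,7.3,0,0, 0,12.3,9,9.1,0,0, 0,14.7,10.7,10.8,0,0, 0,14.8,10.7,11.2,0,0,0,14.8,10.7,11.2,0,0]';  python3 pl.py; python3 -m jog '[0,0.4,0,0,0,0,0,0.8,0,0.3,0,0,0,0.8,0,0.3,0,0]'; python3 pl.py
```

```text
clock: 34.0
eef_pos: [589.6, 101.6, 166.7]
eef_rot: [-1.596, 0.001, -1.499]
wrist_force: [0.0, -0.2, -1.6]
finger_gap: 7.7
lip rel tube [ 0.1 89.9  0.9] euler [0.001 0.025 0.   ] F rail [ 0.  -0.2 -1.6] M [-0.05  0.09 -0.07] t 34.0
clock: 34.25
eef_pos: [589.9, 101.6, 165.7]
eef_rot: [-1.59, 0.001, -1.499]
wrist_force: [-0.0, -0.2, -2.0]
finger_gap: 7.6
lip rel tube [ 0.1 89.9  0.4] euler [0.001 0.019 0.   ] F rail [-0.  -0.2 -2. ] M [-0.05  0.1   0.03] t 34.25
```

```bash
python3 -m jog '[0,0,0,0,0,0,0,0,0,0,0,0,0,0,0,0,0,0,0,0,0,0,0,0,0,0,0,0,0,0]' 30;  python3 -m jog '[0,-10,0,0,0,0,0,-30,0,0,0,0,0,-60,0,0,0,0,0,-95,0,0,0,0,0,-95,0,0,0,0]'; python3 -m jog '[0,0,-40,0,0,0,0,0,-80,0,0,0,20,0,-120,0,0,0,60,0,-160,0,0,0,100,0,-190,0,0,0,140,0,-220,0,0,0,180,0,-250,0,0,0,180,0,-250,0,0,0]'; python3 - <<'E'
from h import *
for n in("side","top"):
    c=manip.camera(n); cv2.imwrite(f"pics/{n}25.png",c["img"][:,:,::-1])
E
```

```text
clock: 34.67
eef_pos: [589.9, 101.6, 165.9]
eef_rot: [-1.589, 0.001, -1.499]
wrist_force: [0.4, 0.8, -0.1]
finger_gap: 29.9
clock: 35.08
eef_pos: [593.2, 101.9, 268.7]
eef_rot: [-1.579, 0.001, -1.499]
wrist_force: [0.4, -0.7, 1.3]
finger_gap: 30.1
clock: 35.75
eef_pos: [354.3, -96.1, 266.0]
eef_rot: [-1.588, 0.0, -1.498]
wrist_force: [0.4, -1.1, 0.0]
finger_gap: 30.0
```

View pics/side25.png

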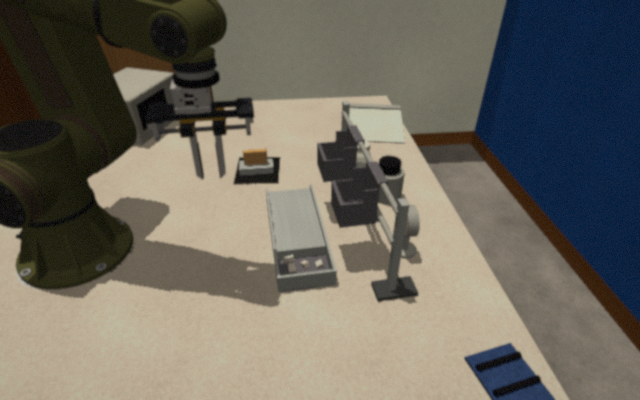

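View pics/top25.png

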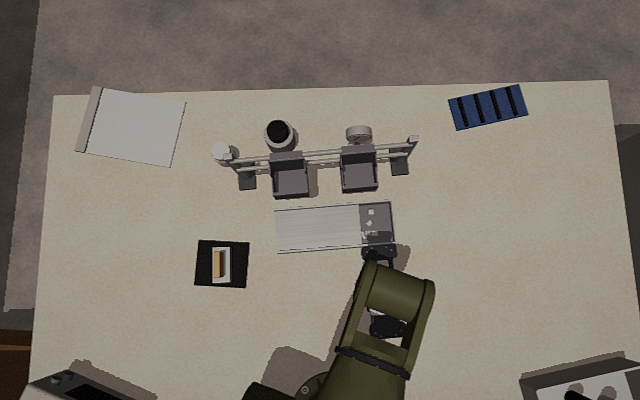

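```bash
python3 - <<'E'
from h import *
C={n:manip.camera(n) for n in("side","top")}
Rz=R.from_euler('z',.072)
for nm,yr in(("A",90),("B",-90)):
    h0=np.r_[np.array([681.4,18,210])+Rz.apply([-48.5,yr,-94]),Rz.as_rotvec()]
    obs=[]
    for n in C:
        d=[x for x in manip.masks_of("bin0",C[n]) if np.hypot(*(proj(C[n],h0[:3]+[0,0,40])[0]-x["xy"]))<20]
        if d: obs.append((C[n],d[0]["pixels"].astype(float)))
    p,f=fit(BIN,obs,h0,free=(0,1,2,4,5)); Rb=R.from_rotvec(p[3:]); lip=Rz.inv().apply(p[:3]+Rb.apply([48.5,0,94])-[681.4,18,210])
    print(nm,len(obs),round(f,3),"lip",lip.round(1),"euler",(Rz.inv()*Rb).as_euler('xyz').round(3))
obs=[(c,manip.masks_of("scraper",c)[0]) for c in C.values()]
print([(o["xy"],o["score"]) for c,o in obs]); p,f=fit(SCR,[(c,o["pixels"].astype(float)) for c,o in obs],[419,310,4,.03],free=(0,1,2,3)); print("scr",p.round(2),f)
for t in("gauge","canister","jar"):
    T=[manip.tip_of(t,c)[:1] for c in C.values()]
    if all(T): print(t,tri([(c,x[0]["xy"]) for c,x in zip(C.values(),T)])[0].round(0))
cv2.imwrite("pics/c26.png",np.hstack([cv2.resize(C["side"]["img"][235:295,260:350],(390,300)),cv2.resize(C["side"]["img"][120:240,310:420],(400,300))])[:,:,::-1])
E
```

```text
A 2 0.109 lip [-3.2 88.9  2.6] euler [-0.003 -0.055  0.026]
B 2 0.088 lip [ -3.5 -91.    3.9] euler [-0.002 -0.053  0.002]
[([254.9, 163.4], 0.6), ([222.9, 263.7], 0.7)]
scr [4.1906e+02 3.1080e+02 2.7600e+00 3.0000e-02] 0.11318925626377513
gauge [769. -82.   2.]
canister [782. 143. -10.]
jar [727. 307.   5.]
```

View pics/c26.png

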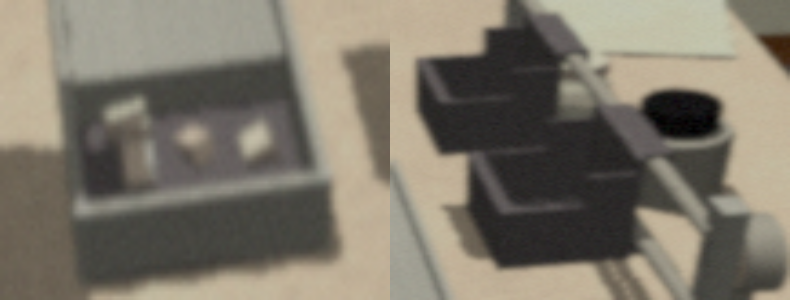

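```bash
python3 -c "
from cell import manip
print(manip.sign_off(), manip.read_state()['clock'])"
```

```text
the job is handed in; nothing more can be done
the job is handed in; nothing more can be done
```

The job is handed in: I swept all five clips into the catch tray with the held scraper and stood the scraper back on its pad. Then I hung both bins that were present on the double rail, about 90 mm either side of its middle. The run ended at about 36 s of the 210 s allowed; hand-in reports no verdict.

- **Clips:** the pictures right after the sweep showed the deck clear and all five clips in the tray. One leans on the tray's inner wall, below the plate edge. In the final picture three clips stand apart, and shadow covers the rest.
- **Bins:** wrist forces confirmed each hooking. The back wall touched the tube, and the lip then seated within about 0.5 mm of the expected height. Just before release, arm readings put each bin's tilt at 0.02 rad or less. The final pictures show both bins hanging flat with no visible lean.
- **Scraper:** upright and about 3 mm from the pad's centre.

One check disagreed. The final camera fit put the lip points about 3 mm low in x and 3–4 mm high in z, with a tilt of about −0.055 rad. That is still inside the limits of 6 mm and 0.07 rad. I take it for fit noise, because the back wall against the lower tube blocks a forward tilt.

The gauge, canister and jar were never approached at their height and look undisturbed. Their network positions scattered by up to 16 mm horizontally between looks, so that is only a loose check.

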